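# Shake the marbles evenly into the sensory tray

### The job

Slide the yellow four-bay insert square and flush into the dark-rimmed corner of the pull-out tray. Then pick up the wooden shaker by its blue post, tip it and shake its six marbles out evenly over the insert, so that all six lie in it and no bay is left empty. Finally stand the shaker upright on the white shelf top and let go; never touch the marbles with the gripper, and leave the ball, prism, cups and clacker where they are.

Things in the scene. Friction and masses are not known exactly. Their poses are not given: they have to be found in the camera images.
- fence_corner (a point): inner corner, at floor level (14.5 mm above the shelf top), of the two dark rims (14 mm high) along the +x and +y edges of the pull-out tray, a brown board on runners; x, y square to the rims, z up. Its floor reaches from here 185 mm to -x and 190 mm to -y, where the edges are open. Spring-held at its +x end: dragged to -x (up to 60 mm) it springs back
- insert: loose yellow insert lying on the tray floor, 135 mm square, 30 mm high, 0.3 kg, walls and floor 5 mm thick, open on top, with four equal square bays (2 by 2), each 60 mm square inside. Origin: centre of its underside
- insert_corner (a point): the insert's lower outer corner at +x +y (67.5, 67.5, 0 mm from its origin), which belongs in the fence corner; axes as the insert's
- bay_a (a point): centre of the inner floor of the insert's bay at -x -y; axes as the insert's
- bay_b (a point): centre of the inner floor of the insert's bay at -x +y; axes as the insert's
- bay_c (a point): centre of the inner floor of the insert's bay at +x +y; axes as the insert's
- bay_d (a point): centre of the inner floor of the insert's bay at +x -y; axes as the insert's
- shaker: wooden shaker, 0.22 kg: straight open-topped channel along x, 24 mm wide inside, 36 outside, x = -87 to 99 mm, 44 high, blue post 26 mm square above it from z = 48 to 112 mm. Six marbles lie one behind another in floor pockets, deeper to the rear; tipped mouth-down about y they roll out one by one, the front one at 15 to 24 degrees, the last at 36 to 48. Origin: underside, below the post
- shaker_grip (a point): grip point on the axis of the blue post, 94 mm above the shaker's underside; axes as the shaker's
- shaker_mouth (a point): centre of the shaker's outlet, a 30 by 24 mm gap in the channel floor just before the end wall at its +x end, through which the marbles drop (78 mm in x, 16 mm up from the shaker's origin); axes as the shaker's
- silicone_ball: bystander: ridged green silicone ball, 70 mm across, origin at its underside
- prism: bystander: upright frosted glass prism, 36 mm square, 90 mm high, origin at its underside
- cups: bystander: nest of three pale blue ceramic cups, 80 mm across, 80 mm high, origin at its underside
- clacker: bystander: flat beech clacker paddle, 165 mm long, 17 mm high; origin under the middle of its handle, the disc is at +x
- marble1: blue marble, a ball of 20 mm diameter, 11 g, at first in the shaker's channel; origin at its centre
- marble2: red marble, a ball of 20 mm diameter, 11 g, at first in the shaker's channel; origin at its centre
- marble3: blue marble, a ball of 20 mm diameter, 11 g, at first in the shaker's channel; origin at its centre
- marble4: red marble, a ball of 20 mm diameter, 11 g, at first in the shaker's channel; origin at its centre
- marble5: blue marble, a ball of 20 mm diameter, 11 g, at first in the shaker's channel; origin at its centre
- marble6: red marble, a ball of 20 mm diameter, 11 g, at first in the shaker's channel; origin at its centre

How it is judged:
By the outcome, as a careful person would: the job done as asked, in the order asked, and still so for the second after the job is handed in, with the robot touching nothing.
It also fails if it takes over 72 s, if anything falls off the work surface, if the arm or the gripper's body presses on something with over 40 N, if the wrist force passes 120 N, or if a joint passes its speed limit or range.

### The arm

A 7-joint arm with a two-finger parallel gripper is mounted at the origin on the work surface. World frame = base frame: x ahead of the robot, y to its left, z up, the work surface at z = 0. Lengths are in m, angles in rad, forces in N, time in s.
With the tool pointing down it reaches from about 0.425 to 0.925 m from the base axis. Payload 6.8 kg.
Tool frame: the origin (TCP) lies at the very end of the fingers, on their centre line; the grasp point (between the pads) lies 19 mm behind it; z points along the fingers, y is the line along which they close (so a half turn about z gives the same grasp; the last joint's range is limited). The gripper opens to 85 mm and grips with 20 to 120 N. Pads are 22 mm wide; open, the fingers measure 114 mm over their backs; the gripper's body (76 mm by 85 mm) begins 54 mm behind the grasp point. The pads swing forward as they close: fully open they stand 13 mm farther back than shut.
Start: joints at [-1.416, 0.477, 0.022, 1.555, -0.011, 1.109, -0.083], TCP at [0.175, 0.652, 0.231] pointing down, gripper open.
Joint ranges: [-2.96, 2.96], [-0.34, 2.1], [-1.41, 1.46], [0.24, 2.44], [-1.37, 4.51], [0.17, 1.92], [-2.96, 2.96]. Speed limits (rad/s): [2.39, 2.39, 3.14, 3.14, 3.14, 3.14, 3.14].

### API

Orientations are given as a rotation vector (axis times angle).
In Python, from plant import ctrl gives the robot as it stands. The module is installed in compiled form; this text tells all that it offers.
- The arm moves only by the tool step_arm, never from a script. Its argument "plan" is a list that holds one entry, the list of rows, each a list of 7 numbers: the closure, from 0 (fully open) to 1 (shut), then the shift along the tool's x, y, z scaled (see below), then the turn, a rotation vector about the tool's x, y, z scaled (see below). A call has exactly 8 rows; each row is the pose to reach, as a shift and turn from the pose commanded when the call began, along the tool's axes at that moment; what a row does not reach only later rows make up. The controller multiplies each number of a shift by 30 cm and each number of a turn by 90 degrees. A row lasts 1/12 s, in which the tool goes at most 41.7 mm and 7.16 degrees, less where a joint would pass 70% of its speed; a pose out of reach is approached as far as the arm can. A call with a number of a shift or a turn outside -1 to 1 is refused whole. A call with a gripper value outside its range is refused whole. The fingers move at their own pace and stop on an object; "newtons" is the grip in N (left out, the last holds). Time passes only in rows, so rows that repeat a pose let the fingers close, or fill a call up. It gives the time, the measured TCP pose, the force, the opening and the grip force at its end, in the units of the state.
- ctrl.state(): the state, without advancing time (a new reading comes with each control period).
- ctrl.grab_frame(name): name is "scene" or "top" or "wrist"; returns (picture, depth): 384x512x3 uint8, red, green, blue; 384x512 float32, m along the optical axis (not along the pixel's ray), 0 where there is no reading.
- ctrl.get_calibration(name): a dict with "intrinsics" (3x3 intrinsics, pixels), "distortion" ([k1, k2, p1, p2, k3] as OpenCV has them; the pictures are not rectified), "R" (3x3) and "t" (3): a world point X has camera coordinates R X + t; the wrist camera has in their place "tool_from_camera" (4x4, takes a point from camera to tool coordinates, whose origin is the TCP and whose axes are the flange's). Camera axes: x right, y down, z forward; pixel columns grow to the right and rows downward; lengths in m; the calibration is good to about 2 mm. A picture is of the moment at which its call begins: read the wrist's pose just before it. get_calibration takes no time and is no camera call.
- ctrl.finish_job(): hands the job in; it is judged then, once.
The state is a dict: "time_s": time; "joints": joint angles; "dq": joint speeds; "effort": joint torques, N m; "eef_pos": TCP position; "tool_rot": TCP orientation; "wrist_force": force on the tool from outside, world axes, zero at the start; "wrist_torque": the same for the moment, N m; "gripper_width": finger opening in m; "grip_force": force on a finger pad.
Only numpy, scipy, OpenCV 4.12 (cv2) and the standard library are available. Lean on these libraries where they do the work, as an engineer would, in place of code of your own. Each camera call takes 0.05 s, during which the arm holds its last target. There are 200 camera calls.

## Working session

There is one attempt and no reset: what is moved stays moved. The work goes in short steps, Python scripts to look and compute and a tool call to move; the robot and the scene stay as the last step left them, time stands still between calls to the robot, and variables do not carry over. Pictures are saved under pics/ and viewed, at most 10 in all, crops included, and the job is handed in when it is done.

Besides the shell and the picture viewer there is one more tool, called after "Call:" as name(argument=value, ...), one argument or row to a line, values as JSON. step_arm: Moves the arm, as the interface text tells. Its arguments: {"type":"object","properties":{"plan":{"type":"array"},"newtons":{"type":"number"}},"required":["plan"]}

```bash
mkdir -p pics
python3 - <<'E'
from plant import ctrl
import cv2,numpy as np
s=ctrl.state();print({k:np.round(v,3).tolist() for k,v in s.items()})
for n in("scene","top"):
    im,d=ctrl.grab_frame(n);cv2.imwrite(f"pics/{n}0.png",im[:,:,::-1]);np.savez(f"{n}0.npz",im=im,d=d)
    c=ctrl.get_calibration(n);print(n,{k:np.round(v,3).tolist() for k,v in c.items()})
print(ctrl.get_calibration("wrist"))
E
```

```text
{'time_s': 0.0, 'joints': [-1.416, 0.478, 0.022, 1.556, -0.012, 1.109, -0.083], 'dq': [0.001, -0.001, -0.001, 0.001, 0.001, 0.001, -0.0], 'effort': [-0.0, -59.646, 1.608, -28.119, 0.013, 0.009, -0.0], 'eef_pos': [0.175, 0.651, 0.23], 'tool_rot': [-0.412, -3.114, 0.003], 'wrist_force': [0.038, -0.17, -0.687], 'wrist_torque': [-0.013, -0.002, -0.003], 'grip_force': 0.0, 'gripper_width': 0.085}
scene {'intrinsics': [[398.713, 0.0, 260.222], [0.0, 398.713, 189.292], [0.0, 0.0, 1.0]], 'distortion': [-0.134, 0.0, 0.0, 0.0, 0.0], 'R': [[0.06, 0.998, -0.01], [0.827, -0.055, -0.559], [-0.559, 0.026, -0.829]], 't': [-0.027, -0.421, 1.33]}
top {'intrinsics': [[359.666, 0.0, 256.908], [0.0, 359.666, 195.179], [0.0, 0.0, 1.0]], 'distortion': [0.002, 0.0, 0.0, 0.0, 0.0], 'R': [[-0.004, -1.0, 0.004], [-0.984, 0.003, -0.181], [0.181, -0.005, -0.984]], 't': [-0.005, 0.566, 0.994]}
{'intrinsics': array([[345.22992085,   0.        , 258.09823874],
       [  0.        , 345.22992085, 192.55915468],
       [  0.        ,   0.        ,   1.        ]]), 'distortion': array([0.03701407, 0.        , 0.        , 0.        , 0.        ]), 'tool_from_camera': array([[ 7.67036721e-04, -9.50733814e-01, -3.10007461e-01,
         7.94660839e-02],
       [ 9.99999558e-01,  8.97666156e-04, -2.78719698e-04,
        -7.81261214e-05],
       [ 5.43271447e-04, -3.10007110e-01,  9.50734083e-01,
        -1.43076900e-01],
       [ 0.00000000e+00,  0.00000000e+00,  0.00000000e+00,
         1.00000000e+00]])}
```

View pics/top0.png

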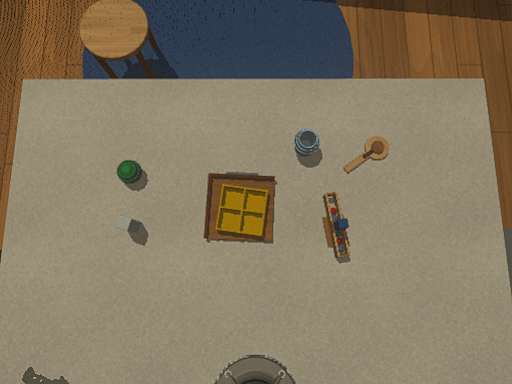

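View pics/scene0.png

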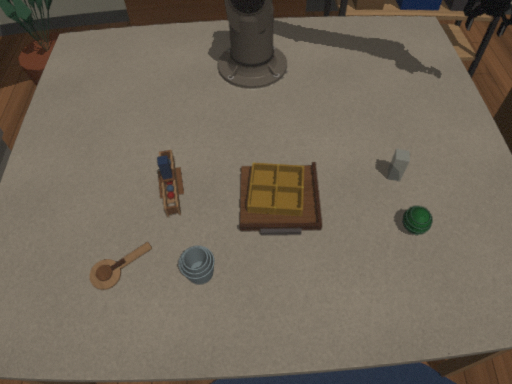

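```bash
cat > h.py <<'E'
from plant import ctrl
import cv2,numpy as np
from scipy.spatial.transform import Rotation as Rt
def grab(n,save=None):
    s=ctrl.state();im,d=ctrl.grab_frame(n);c=dict(ctrl.get_calibration(n))
    if n=="wrist":
        T=np.eye(4);T[:3,:3]=Rt.from_rotvec(s["tool_rot"]).as_matrix();T[:3,3]=s["eef_pos"]
        W=T@c["tool_from_camera"];c["R"]=W[:3,:3].T;c["t"]=-c["R"]@W[:3,3]
    if save: cv2.imwrite(f"pics/{save}.png",im[:,:,::-1]);
    return im,d,c
def cloud(d,c):
    v,u=np.mgrid[:d.shape[0],:d.shape[1]]
    p=cv2.undistortPoints(np.dstack([u,v]).reshape(-1,1,2).astype(float),c["intrinsics"],c["distortion"]).reshape(*d.shape,2)
    X=np.dstack([p*d[...,None],d]);return (X-c["t"])@c["R"]
def ray(px,z,c):
    p=cv2.undistortPoints(np.array(px,float).reshape(-1,1,2),c["intrinsics"],c["distortion"]).reshape(-1,2)
    r=np.c_[p,np.ones(len(p))]@c["R"];o=-c["R"].T@c["t"];return o+r*((z-o[2])/r[:,2])[:,None]
def rows(pos,R,p0=None,R0=None):
    """row numbers for target pose from commanded pose"""
    s=ctrl.state()
    p0=np.array(s["eef_pos"]) if p0 is None else np.array(p0);R0=Rt.from_rotvec(s["tool_rot"]) if R0 is None else R0
    return np.round(np.r_[R0.inv().apply(np.array(pos)-p0)/.3,(R0.inv()*R).as_rotvec()/(np.pi/2)],4).tolist()
def down(a):  # tool down, tool x at world angle a (deg)
    a=np.radians(a);x=np.array([np.cos(a),np.sin(a),0]);z=np.array([0,0,-1.]);return Rt.from_matrix(np.c_[x,np.cross(z,x),z])
E
python3 - <<'E'
from h import *
im=np.load("top0.npz");d=im["d"];im=im["im"];c=ctrl.get_calibration("top")
P=cloud(d,c);hsv=cv2.cvtColor(im,cv2.COLOR_RGB2HSV)
print("table z",np.median(P[300:340,100:150,2]))
y=(hsv[...,0]>20)&(hsv[...,0]<32)&(hsv[...,1]>180)&(hsv[...,2]>80);y[:150]=0;y[260:]=0;y[:,:200]=0;y[:,290:]=0
q=P[y&(P[...,2]>.035)];print(len(q),cv2.minAreaRect(q[:,:2].astype(np.float32)))
r=np.zeros_like(y);r[185:265,315:360]=1
q=P[r&(P[...,2]>.03)&(P[...,2]<.06)];print("shaker",len(q),cv2.minAreaRect(q[:,:2].astype(np.float32)))
q=P[r&(P[...,2]>.1)];print("post",len(q),cv2.minAreaRect(q[:,:2].astype(np.float32)),q[:,2].mean())
for n,w in dict(ball=(150,190,105,150),prism=(210,240,110,150),cups=(120,165,285,325),clack=(130,175,340,395)).items():
    q=P[w[0]:w[1],w[2]:w[3]].reshape(-1,3);q=q[q[:,2]>.008];print(n,q.mean(0),q.max(0),q.min(0))
t=P[170:245,203:277].reshape(-1,3);q=t[(t[:,2]>.0245)&(t[:,2]<.034)];print("rim",len(q),q.min(0),q.max(0))
q=t[t[:,2]>.01];print("tray",cv2.minAreaRect(q[:,:2].astype(np.float32)),q.min(0),q.max(0))
# view pose: TCP above tray, and above shaker
print(rows([0.55,0.1,.30],down(180)))
E
```

```text
table z -0.0005507522778156918
466 ((0.48942577838897705, 0.04434521123766899), (0.13432426750659943, 0.20820777118206024), 81.5346450805664)
shaker 436 ((0.48334407806396484, -0.2368655651807785), (0.18573784828186035, 0.03688601031899452), 9.144421577453613)
post 111 ((0.4360484480857849, -0.12393423914909363), (0.027569780126214027, 0.26950162649154663), 19.865144729614258) 0.23184832505675781
ball [0.63327647 0.36310821 0.06954176] [0.6752854  0.40948332 1.07973161] [ 0.37729446 -0.00188597  0.01622731]
prism [0.47860509 0.34727054 0.10021616] [0.50482655 0.38465563 1.07973161] [ 0.37729446 -0.00188597  0.01079137]
cups [ 0.72264267 -0.15240461  0.06357497] [ 0.7662493  -0.00188597  1.07973161] [ 0.37729446 -0.19239222  0.00825046]
clack [ 0.70942772 -0.35847149  0.02417114] [ 0.76118223 -0.00188597  1.07973161] [ 0.37729446 -0.41496821  0.0080014 ]
rim 481 [ 0.44449057 -0.05567365  0.02455717] [0.6391863  0.15023668 0.03398789]
tray ((0.5120629072189331, 0.04748412221670151), (0.19984020292758942, 0.2644302546977997), 87.21986389160156) [ 0.37729446 -0.05624388  0.0100511 ] [0.64510786 0.15023668 1.07973161]
[-1.6837, -1.4506, -0.2293, -0.001, -0.0, -0.1673]
```

Run:
```python
from h import *
A=[.42,.42,.28];B=[.45,.17,.3];C=[.46,-.06,.3]
print(rows(A,down(180)));print(rows(B,down(180),A,down(180)));print(rows(C,down(180),B,down(180)))
```

```text
[-0.9882, -0.533, -0.1642, -0.001, -0.0, -0.1673]
[-0.1, -0.8333, -0.0667, 0.0, 0.0, 0.0]
[-0.0333, -0.7667, 0.0, 0.0, 0.0, 0.0]
```

Call:
step_arm(
  plan=[
    [[0,-0.1,-0.05,-0.02,0,0,-0.02],[0,-0.24,-0.13,-0.04,0,0,-0.04],[0,-0.38,-0.2,-0.06,0,0,-0.06],[0,-0.52,-0.28,-0.09,0,0,-0.09],[0,-0.65,-0.35,-0.11,0,0,-0.11],[0,-0.77,-0.42,-0.13,0,0,-0.13],[0,-0.88,-0.48,-0.15,0,0,-0.15],[0,-0.988,-0.533,-0.164,0,0,-0.167]],
  ],
)

```text
time_s: 0.77
eef_pos: [0.4101, 0.4283, 0.2788]
tool_rot: [0.002, -3.141, 0.0]
wrist_force: [0.5, 0.6, -0.4]
gripper_width: 0.0859
grip_force: 0.0
```

Call:
step_arm(
  plan=[
    [[0,-0.013,-0.1,-0.01,0,0,0],[0,-0.025,-0.21,-0.02,0,0,0],[0,-0.04,-0.32,-0.03,0,0,0],[0,-0.05,-0.43,-0.035,0,0,0],[0,-0.06,-0.54,-0.04,0,0,0],[0,-0.08,-0.64,-0.05,0,0,0],[0,-0.09,-0.74,-0.06,0,0,0],[0,-0.1,-0.833,-0.067,0,0,0]],
  ],
)

```text
time_s: 1.43
eef_pos: [0.439, 0.1783, 0.2987]
tool_rot: [-0.002, -3.141, 0.0]
wrist_force: [0.3, -0.9, 0.2]
gripper_width: 0.0852
grip_force: 0.0
```

Call:
step_arm(
  plan=[
    [[0,-0.004,-0.11,0,0,0,0],[0,-0.01,-0.23,0,0,0,0],[0,-0.02,-0.35,0,0,0,0],[0,-0.02,-0.47,0,0,0,0],[0,-0.025,-0.58,0,0,0,0],[0,-0.03,-0.68,0,0,0,0],[0,-0.033,-0.767,0,0,0,0],[0,-0.033,-0.767,0,0,0,0]],
  ],
)

```text
time_s: 2.1
eef_pos: [0.4482, -0.0554, 0.2987]
tool_rot: [0.013, 3.141, -0.002]
wrist_force: [-0.2, 0.3, 0.8]
gripper_width: 0.0855
grip_force: 0.0
```

Run:
```python
from h import *
im,d,c=grab("wrist");s=ctrl.state();print(s["time_s"],s["eef_pos"],s["tool_rot"])
np.savez("w1.npz",im=im,d=d,**{k:c[k] for k in("R","t","intrinsics","distortion")})
cv2.imwrite("pics/w1.png",cv2.resize(im[:,:,::-1],(800,600)))
```

```text
2.15 [ 0.44837166 -0.05251971  0.29859729] [-9.54636458e-03 -3.14130416e+00  3.65734191e-04]
```

View pics/w1.png

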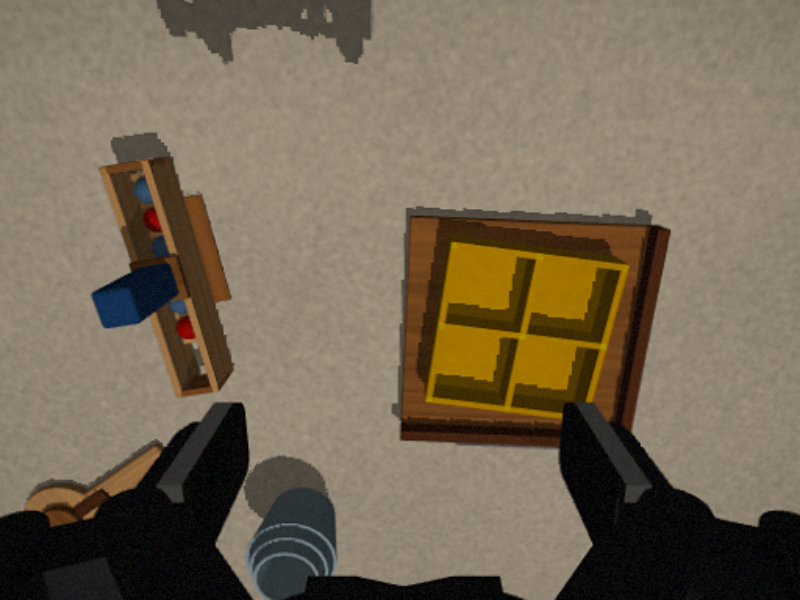

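Run:
```python
from h import *
f=np.load("w1.npz");im,d=f["im"],f["d"];c={k:f[k] for k in("R","t","intrinsics","distortion")}
P=cloud(d,c);ok=d>.1;v,u=np.mgrid[:384,:512];hsv=cv2.cvtColor(im,cv2.COLOR_RGB2HSV)
def st(n,m):
    q=P[m&ok];(cx,cy),(w,h),a=cv2.minAreaRect(q[:,:2].astype(np.float32));print(n,len(q),"c %.4f %.4f wh %.4f %.4f a %.2f"%(cx,cy,w,h,a),"z med %.4f"%np.median(q[:,2]),q.min(0).round(4),q.max(0).round(4));return q
B=lambda x0,x1,y0,y1:(u>x0/1.5625)&(u<x1/1.5625)&(v>y0/1.5625)&(v<y1/1.5625)
print("table",np.median(P[B(300,380,100,400)&ok],0))
ye=(hsv[...,0]>20)&(hsv[...,0]<32)&(hsv[...,1]>180)
st("insert top",ye&B(400,680,200,420)&(P[...,2]>.038))
st("insert all",ye&B(400,680,200,420)&(P[...,2]>.02))
st("floor",B(405,440,225,400)&(P[...,2]>.008)); 
T=B(380,690,190,420)
q=st("tray z>9mm",T&(P[...,2]>.009))
q=st("rim y",B(620,690,230,380)&(P[...,2]>.0235)&~ye)
for x in np.arange(.44,.62,.02):
    k=q[abs(q[:,0]-x)<.006]; print("x %.2f y %.4f..%.4f"%(x,k[:,1].min(),k[:,1].max()) if len(k) else x,end="; ")
q=st("rim x",B(400,560,410,450)&(P[...,2]>.0235)&~ye)
for y in np.arange(-.05,.06,.02):
    k=q[abs(q[:,1]-y)<.006]; print("y %.2f x %.4f..%.4f"%(y,k[:,0].min(),k[:,0].max()) if len(k) else y,end="; ")
S=B(80,240,130,400)
st("shaker top",S&(P[...,2]>.038)&(P[...,2]<.05)); st("post",S&(P[...,2]>.100)); st("slab",B(185,232,190,300)&(P[...,2]>.005)&(P[...,2]<.03)&(hsv[...,1]>100))
print("z slab",P[int(250/1.5625),int(208/1.5625)],P[int(280/1.5625),int(218/1.5625)])
```

```text
table [ 0.4674395  -0.10839043  0.00057171]
insert top 2885 c 0.5206 0.0383 wh 0.1357 0.1504 a 81.93 z med 0.0448 [ 0.4375 -0.0391  0.038 ] [0.6008 0.113  0.3189]
insert all 7125 c 0.5209 0.0506 wh 0.1710 0.1588 a 86.37 z med 0.0293 [ 0.4375 -0.0391  0.02  ] [0.6056 0.1394 0.3189]
floor 2383 c 0.5224 -0.0399 wh 0.0284 0.1537 a 89.65 z med 0.0152 [ 0.4455 -0.0546  0.0104] [ 0.5992 -0.0261  0.0467]
tray z>9mm 20106 c 0.5317 0.0443 wh 0.1997 0.1852 a 87.17 z med 0.0199 [ 0.4363 -0.0589  0.0091] [0.6202 0.1478 0.3259]
rim y 923 c 0.5119 0.1266 wh 0.0374 0.1281 a 87.58 z med 0.0286 [0.4485 0.1096 0.0235] [0.5762 0.1478 0.0464]
0.44; x 0.46 y 0.1371..0.1472; x 0.48 y 0.1120..0.1466; x 0.50 y 0.1353..0.1457; x 0.52 y 0.1338..0.1447; x 0.54 y 0.1334..0.1439; x 0.56 y 0.1327..0.1425; x 0.58 y 0.1318..0.1405; 0.6000000000000001; rim x 855 c 0.5574 0.0290 wh 0.1369 0.1858 a 75.10 z med 0.0286 [ 0.45   -0.0589  0.0235] [0.639  0.0797 0.3139]
y -0.05 x 0.6209..0.6311; y -0.03 x 0.6221..0.6331; y -0.01 x 0.4500..0.6328; y 0.01 x 0.6241..0.6354; y 0.03 x 0.6245..0.6350; y 0.05 x 0.6262..0.6371; shaker top 2406 c 0.4857 -0.2399 wh 0.1862 0.0378 a 8.98 z med 0.0443 [ 0.3917 -0.2716  0.038 ] [ 0.5797 -0.2078  0.05  ]
post 803 c 0.4795 -0.2406 wh 0.0263 0.0269 a 8.37 z med 0.1121 [ 0.4652 -0.2543  0.1   ] [ 0.4935 -0.2265  0.1153]
slab 429 c 0.4652 -0.2181 wh 0.0843 0.0153 a 8.61 z med 0.0143 [ 0.4228 -0.2302  0.005 ] [ 0.5068 -0.2067  0.0299]
z slab [ 0.46617549 -0.21740667  0.00393068] [ 0.49200875 -0.21317156  0.0025735 ]
```

```bash
cat > m.py <<'E'
from h import *
from scipy.optimize import minimize_scalar
def insert(P,ok,im):
    hsv=cv2.cvtColor(im,cv2.COLOR_RGB2HSV);ye=(hsv[...,0]>20)&(hsv[...,0]<32)&(hsv[...,1]>180)
    q=P[ye&ok&(abs(P[...,2]-.0445)<.004)][:,:2]
    k=np.median(q,0);q=q[(abs(q-k)<.11).all(1)]
    def ext(a):
        r=np.radians(a);w=q@np.array([[np.cos(r),-np.sin(r)],[np.sin(r),np.cos(r)]]);lo,hi=np.percentile(w,.7,0),np.percentile(w,99.3,0);return lo,hi
    A=np.arange(-14,8,.1);a=A[np.argmin([(lambda e:(e[1]-e[0]).sum())(ext(a)) for a in A])]
    lo,hi=ext(a);r=np.radians(a);Rm=np.array([[np.cos(r),-np.sin(r)],[np.sin(r),np.cos(r)]])
    return a,Rm@((lo+hi)/2),hi-lo,Rm@hi,Rm
E
python3 - <<'E'
from m import *
f=np.load("w1.npz");im,d=f["im"],f["d"];c={k:f[k] for k in("R","t","intrinsics","distortion")}
P=cloud(d,c);a,ce,wh,cor,Rm=insert(P,d>.1,im);print("insert yaw",a,ce,wh,"corner",cor)
psi=np.radians(-2.8);ex=np.array([np.cos(psi),np.sin(psi)]);ey=np.array([-ex[1],ex[0]])
cx=np.mean([np.dot([x,y],ex) for x,y in[(.6209,-.05),(.6221,-.03),(.6241,.01),(.6245,.03),(.6262,.05)]])
cy=np.mean([np.dot([x,y],ey) for x,y in[(.46,.1371),(.5,.1353),(.52,.1338),(.54,.1334),(.56,.1327),(.58,.1318)]])
F=cx*ex+cy*ey;print("fence",F,"insert target centre",F-.0675*(ex+ey))
g=ce+Rm@[.034,0];R=down(180+a);p=[*g,.10];print("grip",g)
print("above",rows(p,R)); print("down",rows([*g,.0225],R,p,R))
gt=F-.0675*(ex+ey)+np.array([ex,ey]).T@[.034,0];print("target grip",gt, rows([*gt,.0225],down(177.2),[*g,.0225],R))
E
```

```text
insert yaw -8.20000000000002 [0.52728636 0.03663931] [0.13456603 0.1339461 ] corner [0.60343378 0.09333114]
fence [0.62977007 0.12897407] insert target centre [0.55905329 0.06485201]
grip [0.56093875 0.03178993]
above [-0.3737, 0.2835, 0.6618, -0.0002, -0.0002, 0.0872]
down [0.0, 0.0, 0.2583, 0.0, 0.0, 0.0]
target grip [0.5930127  0.06319112] [-0.0909, 0.1188, 0.0, 0.0, 0.0, -0.06]
```

Call:
step_arm(
  plan=[
    [[0.5,-0.05,0.035,0.08,0,0,0.01],[0.5,-0.1,0.07,0.17,0,0,0.02],[0.5,-0.15,0.11,0.26,0,0,0.04],[0.5,-0.2,0.15,0.36,0,0,0.05],[0.5,-0.25,0.19,0.46,0,0,0.06],[0.5,-0.31,0.23,0.55,0,0,0.075],[0.5,-0.374,0.284,0.64,0,0,0.087],[0.5,-0.374,0.284,0.662,0,0,0.087]],
  ],
)

```text
time_s: 2.82
eef_pos: [0.5615, 0.041, 0.0953]
tool_rot: [-0.206, -3.13, -0.001]
wrist_force: [0.2, 0.7, 0.9]
gripper_width: 0.0426
grip_force: 0.0
```

Run:
```python
from m import *
im,d,c=grab("wrist","w2");P=cloud(d,c);s=ctrl.state();print(s["eef_pos"],s["tool_rot"],s["gripper_width"])
a,ce,wh,cor,Rm=insert(P,d>.05,im);print("insert",a,ce,wh)
g=np.array([.56094,.03179]);print(rows([*g,.0225],down(171.8)))
```

```text
[0.55974628 0.03880492 0.09575438] [-2.07132226e-01 -3.12865300e+00  1.35245961e-03] 0.042511631478341645
insert -8.100000000000021 [0.52737083 0.03671691] [0.13407554 0.13425616]
[-0.0085, -0.0223, 0.2442, -0.0008, -0.0038, 0.0069]
```

View pics/w2.png

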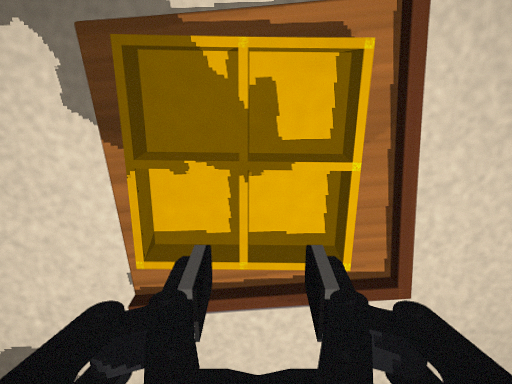

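Call:
step_arm(
  plan=[
    [[0.5,-0.004,-0.01,0.03,0,0,0.003],[0.5,-0.008,-0.022,0.07,0,0,0.005],[0.5,-0.008,-0.022,0.11,0,0,0.005],[0.5,-0.008,-0.022,0.15,0,0,0.005],[0.5,-0.008,-0.022,0.19,0,0,0.005],[0.5,-0.008,-0.022,0.22,0,0,0.005],[0.5,-0.008,-0.022,0.242,0,0,0.005],[0.5,-0.008,-0.022,0.242,0,0,0.005]],
  ],
)

```text
time_s: 3.53
eef_pos: [0.5616, 0.0285, 0.026]
tool_rot: [-0.227, -3.131, 0.001]
wrist_force: [0.3, 0.2, -0.1]
gripper_width: 0.0426
grip_force: 0.0
```

Call:
step_arm(
  plan=[
    [[0.7,0,0,0,0,0,0],[0.85,0,0,0,0,0,0],[1,0,0,0,0,0,0],[1,0,0,0,0,0,0],[1,0,0,0,0,0,0],[1,0,0,0,0,0,0],[1,0,0,0,0,0,0],[1,0,0,0,0,0,0]],
  ],
  newtons=40,
)

```text
time_s: 4.2
eef_pos: [0.5632, 0.0288, 0.0281]
tool_rot: [0.227, 3.132, 0.001]
wrist_force: [-1.1, 0.9, 5.9]
gripper_width: 0.0039
grip_force: 41.7
```

Run:
```python
from m import *
for i in range(2):
    im,d,c=grab("wrist");P=cloud(d,c);s=ctrl.state();print(s["eef_pos"],s["tool_rot"],s["gripper_width"],s["grip_force"],s["wrist_force"])
gt=np.array([.5930127,.06319])
for b in (.004,0): 
    psi=np.radians(-2.8);ex=np.array([np.cos(psi),np.sin(psi)]);ey=np.array([-ex[1],ex[0]])
    print(rows([*(gt-b*(ex+ey)),s["eef_pos"][2]],down(177.2)))
```

```text
[0.56323422 0.02883821 0.02817035] [2.26903225e-01 3.13211806e+00 9.55821066e-04] 0.004094638106095194 41.75221502780914 [0.03399983 0.60772493 6.19764955]
[0.56322087 0.02883369 0.02815836] [2.26881409e-01 3.13215456e+00 9.46544489e-04] 0.0037192842937726553 41.7558091878891 [-0.01454218  0.69094472  5.03031932]
[-0.0698, 0.1131, 0.0002, 0.0004, 0.0008, -0.061]
[-0.0818, 0.1276, 0.0002, 0.0004, 0.0008, -0.061]
```

Call:
step_arm(
  plan=[
    [[1,-0.01,0.016,0,0,0,-0.009],[1,-0.02,0.032,0,0,0,-0.018],[1,-0.03,0.048,0,0,0,-0.027],[1,-0.04,0.065,0,0,0,-0.036],[1,-0.05,0.081,0,0,0,-0.045],[1,-0.06,0.097,0,0,0,-0.053],[1,-0.068,0.11,0,0,0,-0.061],[1,-0.068,0.11,0,0,0,-0.061]],
  ],
)

```text
time_s: 4.97
eef_pos: [0.5871, 0.0558, 0.0281]
tool_rot: [-0.079, -3.139, 0.004]
wrist_force: [-4.6, -4.3, 10.8]
gripper_width: 0.0041
grip_force: 42.4
```

Call:
step_arm(
  plan=[
    [[1,-0.003,0,0,0,0,0],[1,-0.006,0,0,0,0,0],[1,-0.009,0,0,0,0,0],[1,-0.012,0,0,0,0,0],[1,-0.015,0,0,0,0,0],[1,-0.018,0,0,0,0,0],[1,-0.02,0,0,0,0,0],[1,-0.02,0,0,0,0,0]],
  ],
)

```text
time_s: 5.63
eef_pos: [0.5892, 0.0562, 0.0281]
tool_rot: [-0.079, -3.132, 0.002]
wrist_force: [-14.5, -3.1, 19.5]
gripper_width: 0.0036
grip_force: 43.8
```

Run:
```python
from m import *
im,d,c=grab("wrist","w3");P=cloud(d,c);s=ctrl.state();print(s["eef_pos"],s["tool_rot"],s["gripper_width"],s["grip_force"],s["wrist_force"],s["wrist_torque"])
print(insert(P,d>.05,im)[:4])
```

```text
[0.58931612 0.05626133 0.02810196] [-7.91363075e-02 -3.13240219e+00  1.58812739e-03] 0.004194300027856979 43.965588212013245 [-15.62998273  -2.6007999   21.29250415] [-0.58753259  2.93183487 -0.02729987]
(np.float64(-2.9000000000000394), array([0.54946726, 0.05813639]), array([0.12741826, 0.13456376]), array([0.61649878, 0.12210887]))
```

View pics/w3.png

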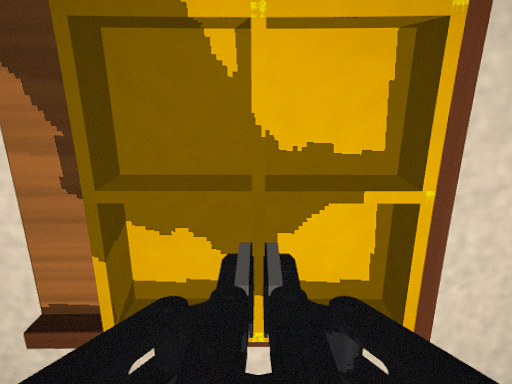

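Call:
step_arm(
  plan=[
    [[1,0,0.005,-0.003,0,0,0],[1,0,0.01,-0.005,0,0,0],[1,0,0.015,-0.005,0,0,0],[1,0,0.02,-0.005,0,0,0],[1,0,0.025,-0.005,0,0,0],[1,0,0.03,-0.005,0,0,0],[1,0,0.033,-0.005,0,0,0],[1,0,0.033,-0.005,0,0,0]],
  ],
)

```text
time_s: 6.35
eef_pos: [0.5936, 0.0636, 0.0287]
tool_rot: [-0.081, -3.14, 0.007]
wrist_force: [-1.6, -9.6, 0.0]
gripper_width: 0.0038
grip_force: 40.9
```

```bash
cat > look.py <<'E'
from m import *
im,d,c=grab("wrist");P=cloud(d,c);s=ctrl.state();print(s["eef_pos"],s["tool_rot"],s["gripper_width"],s["grip_force"],s["wrist_force"].round(1),s["wrist_torque"].round(2))
print(insert(P,d>.05,im)[:4])
E
python3 look.py
```

```text
[0.59365423 0.06357096 0.02869644] [-0.08143625 -3.13967299  0.00710433] 0.003854609969404119 40.91759741306305 [-2.2 -9.9 -0.6] [-2.    0.13  0.1 ]
(np.float64(-2.9000000000000394), array([0.55374718, 0.06543129]), array([0.12720819, 0.13453107]), array([0.62067298, 0.12939276]))
```

Call:
step_arm(
  plan=[
    [[1,-0.004,0,0,0,0,0],[1,-0.008,0,0,0,0,0],[1,-0.012,0,-0.001,0,0,0],[1,-0.016,0,-0.001,0,0,0],[1,-0.02,0,-0.002,0,0,0],[1,-0.022,0,-0.002,0,0,0],[1,-0.022,0,-0.002,0,0,0],[1,-0.022,0,-0.002,0,0,0]],
  ],
)

```text
time_s: 7.07
eef_pos: [0.5965, 0.0633, 0.0283]
tool_rot: [-0.08, -3.132, 0.007]
wrist_force: [-9.0, -8.6, 3.4]
gripper_width: 0.004
grip_force: 41.5
```

```bash
python3 look.py
```

```text
[0.59645649 0.06333496 0.02831837] [-0.08023015 -3.13213351  0.00741735] 0.0039856337197486085 41.51128113269806 [-9.4 -8.6  2.9] [-1.84  1.8   0.21]
(np.float64(-2.80000000000004), array([0.55666308, 0.0649381 ]), array([0.12716807, 0.13454983]), array([0.62345757, 0.12902664]))
```

Call:
step_arm(
  plan=[
    [[1,-0.005,0.002,0,0,0,0],[1,-0.01,0.005,0,0,0,0],[1,-0.015,0.01,-0.001,0,0,0],[1,-0.02,0.012,-0.001,0,0,0],[1,-0.02,0.015,-0.002,0,0,0],[1,-0.02,0.015,-0.002,0,0,0],[1,-0.02,0.015,-0.002,0,0,0],[1,-0.02,0.015,-0.002,0,0,0]],
  ],
)

```text
time_s: 7.78
eef_pos: [0.5968, 0.0635, 0.0283]
tool_rot: [-0.084, -3.12, 0.014]
wrist_force: [-24.6, -17.1, 18.1]
gripper_width: 0.0041
grip_force: 43.5
```

```bash
python3 look.py
```

```text
[0.59679801 0.06340827 0.02834824] [-0.08429831 -3.12030744  0.0137814 ] 0.004533641419784031 43.46021354198456 [-24.4 -17.   17.8] [-3.47  5.08  0.2 ]
(np.float64(-2.80000000000004), array([0.55708243, 0.06510313]), array([0.12731303, 0.13451634]), array([0.62394849, 0.12917139]))
```

Call:
step_arm(
  plan=[
    [[1,0.006,-0.003,0,0,0,0],[1,0.012,-0.006,0,0,0,0],[1,0.018,-0.012,0,0,0,0],[0.8,0.02,-0.015,0,0,0,0],[0.5,0.02,-0.015,0,0,0,0],[0.5,0.02,-0.015,0,0,0,0],[0.5,0.02,-0.015,0,0,0,0],[0.5,0.02,-0.015,0,0,0,0]],
  ],
)

```text
time_s: 8.5
eef_pos: [0.6012, 0.0684, 0.0304]
tool_rot: [0.076, 3.14, 0.001]
wrist_force: [-0.2, -0.2, -0.4]
gripper_width: 0.0432
grip_force: 0.0
```

Call:
step_arm(
  plan=[
    [[0.5,0,0,-0.05,0,0,0],[0.5,0,0,-0.12,0,0,0],[0.5,0,0,-0.2,0,0,0],[0.4,0.05,-0.03,-0.3,0,0,0],[0.2,0.14,-0.1,-0.42,0,0,0],[0,0.24,-0.2,-0.55,0,0,0],[0,0.33,-0.3,-0.67,0,0,0],[0,0.38,-0.36,-0.7,0,0,0]],
  ],
)

```text
time_s: 9.17
eef_pos: [0.4923, -0.0235, 0.2319]
tool_rot: [0.074, 3.138, 0.001]
wrist_force: [0.7, -0.2, 0.7]
gripper_width: 0.0853
grip_force: 0.0
```

Run:
```python
from m import *
im,d,c=grab("wrist","w4");P=cloud(d,c);s=ctrl.state();print(s["time_s"],s["eef_pos"],s["tool_rot"],s["gripper_width"])
np.savez("w4.npz",im=im,d=d,**{k:c[k] for k in("R","t","intrinsics","distortion")})
a,ce,wh,cor,Rm=insert(P,d>.1,im);print("insert",a,ce,wh,"corner",cor)
ok=d>.1;hsv=cv2.cvtColor(im,cv2.COLOR_RGB2HSV);ye=(hsv[...,0]>20)&(hsv[...,0]<32)&(hsv[...,1]>180)
L=(P-np.r_[ce,0])[...,:2]@Rm
m=ok&~ye&(abs(P[...,2]-.0285)<.003)
for s0 in(-50,-25,0,25,50):
    k=L[m&(abs(L[...,1]-s0/1e3)<.006)&(L[...,0]>.05)&(L[...,0]<.1)];j=L[m&(abs(L[...,0]-s0/1e3)<.006)&(L[...,1]>.05)&(L[...,1]<.1)]
    print(s0,"x rim",np.percentile(k[:,0],[1,99]).round(4) if len(k)>5 else None,"y rim",np.percentile(j[:,1],[1,99]).round(4) if len(j)>5 else None)
q=P[ok&(P[...,2]>.105)&(P[...,2]<.12)&(P[...,1]<-.15)];print("post",cv2.minAreaRect(q[:,:2].astype(np.float32)),len(q))
```

```text
9.2167 [ 0.4893966  -0.03027963  0.23538316] [8.73841661e-02 3.13616648e+00 8.09775368e-04] 0.08521725563303027
insert -2.80000000000004 [0.5596906  0.06468507] [0.13419936 0.13381018] corner [0.62997847 0.12823248]
-50 x rim [0.062  0.0638] y rim [0.0626 0.0776]
-25 x rim None y rim [0.0627 0.0777]
0 x rim [0.0541 0.0625] y rim [0.0508 0.0777]
25 x rim None y rim [0.0622 0.0779]
50 x rim None y rim [0.063  0.0779]
post ((0.48402437567710876, -0.22680452466011047), (0.0034858870785683393, 0.014385019429028034), 83.76399993896484) 69
```

View pics/w4.png

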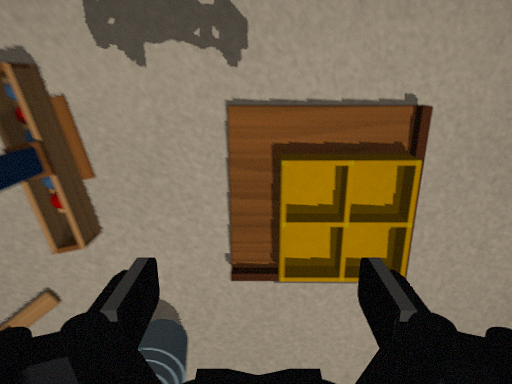

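Run:
```python
from m import *
s=ctrl.state();print([s[k].round(4).tolist() for k in("joints","eef_pos","tool_rot","effort")])
```

```text
[[-0.4567, 0.166, 0.4425, 2.008, -0.0857, 0.9808, 1.543], [0.4894, -0.0303, 0.2354], [0.0874, 3.1362, 0.0008], [-12.2009, -16.2977, -9.0135, -29.1035, -1.7801, -1.5551, -0.0734]]
```

```bash
cat > fit.py <<'E'
import numpy as np,itertools
from scipy.optimize import least_squares
from scipy.spatial.transform import Rotation as Rt
D=[([-1.416,.4775,.022,1.5555,-.0115,1.109,-.083],[.175,.6515,.2305],[-.412,-3.114,.003]),
([-0.4567,0.166,0.4425,2.008,-0.0857,0.9808,1.543],[0.4894,-0.0303,0.2354],[0.0874,3.1362,0.0008])]
def fk(q,S,p):
    o1,o7,h,L2,L4,T,a,e=p;z=lambda t:Rt.from_rotvec([0,0,t]);y=lambda t:Rt.from_rotvec([0,t,0])
    q=np.array(S)*q;R=z(q[0]+o1)*y(q[1]);x=np.array([0,0,h])+R.apply([0,0,L2]);R=R*z(q[2]);x=x+R.apply([a,0,0]);R=R*y(q[3]);x=x+R.apply([-a,0,L4]);R=R*z(q[4])*y(q[5]);x=x+R.apply([e,0,T]);return x,R*z(q[6]+o7)
def res(p,S,D=D):
    r=[]
    for q,x,v in D:
        X,R=fk(np.array(q),S,p);r+=list((X-x)*3)+list((R.inv()*Rt.from_rotvec(v)).as_rotvec())
    return r+list(np.array([p[6],p[7]])*.02)
if __name__=="__main__":
    out=[]
    for s in itertools.product([1,-1],repeat=4):
        for t in(1,-1):
            S=[s[0],t,s[1],t,s[2],t,s[3]]
            for o in(0,1.57,3.14,-1.57):
                for o7 in (0,1.57,3.14,-1.57):
                    f=least_squares(res,[o,o7,.35,.45,.45,.3,0,0],args=(S,),max_nfev=60);out.append((f.cost,S,f.x.round(4).tolist()))
    out.sort(key=lambda k:k[0])
    for k in out[:6]:print(k)
E
python3 fit.py
```

```text
(np.float64(2.9672729449418325e-06), [-1, 1, -1, 1, -1, 1, -1], [-0.0854, 1.4857, -15.9642, 0.3259, 0.4268, -16.0626, 0.0757, -0.0373])
(np.float64(2.9672729449419553e-06), [-1, -1, -1, -1, -1, -1, -1], [-3.227, -1.6559, -15.9642, 0.3259, 0.4268, -16.0626, -0.0757, 0.0373])
(np.float64(2.9672729449422365e-06), [-1, -1, -1, -1, -1, -1, -1], [3.0562, -1.6559, -15.9642, 0.3259, 0.4268, -16.0626, -0.0757, 0.0373])
(np.float64(2.9672729449426092e-06), [-1, 1, -1, 1, -1, 1, -1], [-0.0854, 1.4857, -15.9642, 0.3259, 0.4268, -16.0626, 0.0757, -0.0373])
(np.float64(2.967272944942698e-06), [-1, 1, -1, 1, -1, 1, -1], [-0.0854, 1.4857, -15.9642, 0.3259, 0.4268, -16.0626, 0.0757, -0.0373])
(np.float64(2.967272944942964e-06), [-1, 1, -1, 1, -1, 1, -1], [-0.0854, 1.4857, -15.9642, 0.3259, 0.4268, -16.0626, 0.0757, -0.0373])
```

Run:
```python
from h import *
s=ctrl.state();P=[np.array(s["eef_pos"])]+[np.array(x) for x in([.485,-.12,.22],[.48,-.2,.2],[.4797,-.2408,.19],[.4797,-.2408,.19])]
A=[Rt.from_rotvec(s["tool_rot"]),down(127),down(71),down(15),down(8.8)]
for i in range(4):print(rows(P[i+1],A[i+1],P[i],A[i]))
```

```text
[-0.0018, -0.2995, 0.0511, 0.0015, 0.0023, 0.5534]
[-0.2029, -0.1738, 0.0667, 0.0, 0.0, 0.6222]
[-0.1289, 0.0433, 0.0333, 0.0, 0.0, 0.6222]
[0.0, 0.0, 0.0, 0.0, 0.0, 0.0689]
```

Call:
step_arm(
  plan=[
    [[0,0,-0.03,0.005,0,0,0.05],[0,0,-0.07,0.01,0,0,0.12],[0,0,-0.11,0.02,0,0,0.19],[0,0,-0.15,0.03,0,0,0.265],[0,0,-0.19,0.035,0,0,0.34],[0,0,-0.23,0.04,0,0,0.41],[0,0,-0.27,0.045,0,0,0.485],[0,-0.002,-0.3,0.05,0.0015,0.002,0.553]],
  ],
)

```text
time_s: 9.88
eef_pos: [0.4886, -0.1144, 0.2149]
tool_rot: [-1.4, -2.81, 0.003]
wrist_force: [0.2, -0.3, -0.1]
gripper_width: 0.0855
grip_force: 0.0
```

Call:
step_arm(
  plan=[
    [[0,-0.025,-0.02,0.01,0,0,0.077],[0,-0.05,-0.04,0.02,0,0,0.155],[0,-0.075,-0.065,0.025,0,0,0.232],[0,-0.1,-0.09,0.035,0,0,0.31],[0,-0.125,-0.11,0.04,0,0,0.388],[0,-0.15,-0.13,0.05,0,0,0.466],[0,-0.175,-0.15,0.06,0,0,0.544],[0,-0.203,-0.174,0.067,0,0,0.622]],
  ],
)

```text
time_s: 10.55
eef_pos: [0.4845, -0.1935, 0.1947]
tool_rot: [-2.554, -1.827, 0.005]
wrist_force: [0.2, -0.0, 0.7]
gripper_width: 0.0855
grip_force: 0.0
```

Call:
step_arm(
  plan=[
    [[0,-0.015,0.005,0.004,0,0,0.077],[0,-0.03,0.01,0.008,0,0,0.155],[0,-0.045,0.015,0.012,0,0,0.232],[0,-0.06,0.02,0.016,0,0,0.31],[0,-0.08,0.025,0.02,0,0,0.388],[0,-0.1,0.03,0.025,0,0,0.466],[0,-0.115,0.038,0.03,0,0,0.544],[0,-0.129,0.043,0.033,0,0,0.622]],
  ],
)

```text
time_s: 11.22
eef_pos: [0.4845, -0.2345, 0.1849]
tool_rot: [3.114, 0.414, -0.005]
wrist_force: [0.2, -0.1, -0.3]
gripper_width: 0.0853
grip_force: 0.0
```

Run:
```python
from m import *
im,d,c=grab("wrist","w5");P=cloud(d,c);s=ctrl.state();print([s[k].round(4).tolist() for k in("joints","eef_pos","tool_rot")],s["time_s"])
ok=d>.03
q=P[ok&(P[...,2]>.105)&(P[...,2]<.12)&(abs(P[...,0]-.48)<.03)&(abs(P[...,1]+.24)<.03)];print("post",cv2.minAreaRect(q[:,:2].astype(np.float32)),len(q))
q=P[ok&(P[...,2]>.04)&(P[...,2]<.048)&(abs(P[...,0]-.48)<.15)&(abs(P[...,1]+.24)<.08)];print("ch",cv2.minAreaRect(q[:,:2].astype(np.float32)),len(q))
for z in(.19,.076):print(rows([.4797,-.2408,z],down(8.8)))
```

```text
[[-0.4602, 0.4997, 1.0649, 1.9753, -0.5253, 0.9789, -0.4524], [0.4843, -0.2351, 0.1847], [3.1146, 0.4024, -0.0061]] 11.2667
post ((0.48017096519470215, -0.24126838147640228), (0.02592923864722252, 0.025960996747016907), 8.776711463928223) 1420
ch ((0.4858802855014801, -0.24061676859855652), (0.18582747876644135, 0.03615572303533554), 9.111751556396484) 2952
[-0.0197, 0.0145, -0.0176, 0.0005, 0.0025, 0.0658]
[-0.0182, 0.0142, 0.3624, 0.0005, 0.0025, 0.0658]
```

View pics/w5.png

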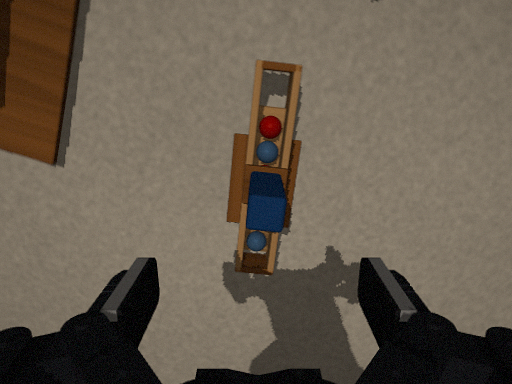

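Call:
step_arm(
  plan=[
    [[0,-0.007,0.007,0,0,0.002,0.03],[0,-0.015,0.014,0.03,0,0.002,0.066],[0,-0.016,0.014,0.09,0,0.002,0.066],[0,-0.017,0.014,0.16,0,0.002,0.066],[0,-0.017,0.014,0.23,0,0.002,0.066],[0,-0.017,0.014,0.3,0,0.002,0.066],[0,-0.017,0.014,0.35,0,0.002,0.066],[0,-0.017,0.014,0.362,0,0.002,0.066]],
  ],
)

```text
time_s: 11.93
eef_pos: [0.4788, -0.2387, 0.0742]
tool_rot: [-3.129, -0.265, 0.006]
wrist_force: [-0.3, 0.3, 0.2]
gripper_width: 0.0854
grip_force: 0.0
```

Run:
```python
from m import *
s=ctrl.state();print([s[k].round(4).tolist() for k in("joints","eef_pos","tool_rot")],s["time_s"])
print(rows([.4802,-.2412,.075],down(8.9)))
```

```text
[[-0.3168, 0.6467, 0.8973, 2.0564, -0.7226, 0.7918, -0.3761], [0.4788, -0.2387, 0.0742], [-3.1286, -0.2655, 0.0057]] 11.9333
[0.0032, 0.0089, -0.0027, -0.0013, 0.0022, 0.0089]
```

Call:
step_arm(
  plan=[
    [[0.2,0.002,0.008,-0.002,-0.001,0.002,0.009],[0.4,0.003,0.009,-0.003,-0.001,0.002,0.009],[0.6,0.003,0.009,-0.003,-0.001,0.002,0.009],[0.8,0.003,0.009,-0.003,-0.001,0.002,0.009],[1,0.003,0.009,-0.003,-0.001,0.002,0.009],[1,0.003,0.009,-0.003,-0.001,0.002,0.009],[1,0.003,0.009,-0.003,-0.001,0.002,0.009],[1,0.003,0.009,-0.003,-0.001,0.002,0.009]],
  ],
  newtons=70,
)

```text
time_s: 12.6
eef_pos: [0.4815, -0.2425, 0.078]
tool_rot: [3.131, 0.239, 0.006]
wrist_force: [-0.9, 1.2, 7.9]
gripper_width: 0.0255
grip_force: 71.6
```

Call:
step_arm(
  plan=[
    [[1,0,0,-0.02,0,0,0],[1,0,0,-0.06,0,0,0],[1,0,0,-0.1,0,0,0],[1,0,0,-0.15,0,0,0],[1,0,0,-0.2,0,0,0],[1,0,0,-0.25,0,0,0],[1,0,0,-0.28,0,0,0],[1,0,0,-0.3,0,0,0]],
  ],
)

```text
time_s: 13.27
eef_pos: [0.4811, -0.2426, 0.1689]
tool_rot: [3.131, 0.238, 0.007]
wrist_force: [-0.7, -0.4, -3.2]
gripper_width: 0.0251
grip_force: 70.5
```

Run:
```python
from m import *
im,d,c=grab("wrist","w6");P=cloud(d,c)
s=ctrl.state();print([s[k].round(4).tolist() for k in("joints","eef_pos","tool_rot","wrist_force")],s["time_s"],s["gripper_width"],s["grip_force"])
```

```text
[[-0.4382, 0.529, 1.0658, 1.9932, -0.5749, 0.9521, -0.499], [0.4814, -0.2428, 0.1692], [3.1307, 0.238, 0.0076], [-0.567, -1.618, -3.0407]] 13.3167 0.025259229074936163 70.55516839027405
```

View pics/w6.png

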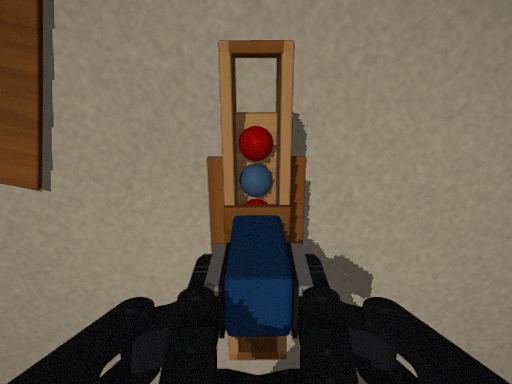

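```bash
cat > pour.py <<'E'
from m import *
CE=np.array([.5597,.0647]);IY=-2.8;r=np.radians(IY);IR=np.array([[np.cos(r),-np.sin(r)],[np.sin(r),np.cos(r)]])
SG=dict(a=(-1,-1),b=(-1,1),c=(1,1),d=(1,-1))
def pose(bay,th,zm=.080,fwd=.008,head=90+IY):
    M=np.r_[CE+IR@(np.array(SG[bay])*.0325+[0,fwd]),zm]
    R=Rt.from_euler("ZY",[head,th],degrees=True)*Rt.from_matrix(np.diag([1,-1,-1]))
    return M-R.apply([.077,0,.062]),R
def cur():
    s=ctrl.state();return np.array(s["eef_pos"]),Rt.from_rotvec(s["tool_rot"])
def tilt():
    s=ctrl.state();p,R=cur();x=R.apply([1,0,0]);M=p+R.apply([.077,0,.062]);L=IR.T@(M[:2]-CE)
    print("t %.2f tilt %.1f head %.1f mouth local mm %s z %.1f grip %.0f w %.1f"%(s["time_s"],np.degrees(np.arcsin(-x[2])),np.degrees(np.arctan2(x[1],x[0])),(L*1e3).round(1),M[2]*1e3,s["grip_force"],s["gripper_width"]*1e3),"q",s["joints"].round(2).tolist())
def marbles(cams=("top","scene","wrist")):
    for n in cams:
        im,d,c=grab(n);P=cloud(d,c);h=cv2.cvtColor(im,cv2.COLOR_RGB2HSV).astype(int)
        L=(P[...,:2]-CE)@IR;ins=(d>.05)&(abs(L)<.066).all(-1)&(P[...,2]<.05)&(P[...,2]>.016)
        red=((h[...,0]<8)|(h[...,0]>172))&(h[...,1]>150)&(h[...,2]>50);blu=(h[...,0]>95)&(h[...,0]<125)&(h[...,1]>90)&(h[...,2]>40)
        o=[]
        for nm,m in(("R",red),("B",blu)):
            k,lab,st,ct=cv2.connectedComponentsWithStats((m&ins).astype(np.uint8))
            for i in range(1,k):
                if st[i,4]>=6: o.append((nm,int(st[i,4]),(L[lab==i].mean(0)*1e3).round().astype(int).tolist(),int(P[lab==i][:,2].max()*1e3)))
        print(n,o)
E
python3 - <<'E'
from pour import *
p0,R0=cur();p,R=pose("d",0,zm=.115);print(p)
mid=[.55,-.14,.18];Rm_=down(48);print(rows(mid,Rm_),rows(p,R,mid,Rm_))
tilt()
E
```

```text
[ 0.58720295 -0.03826644  0.177     ]
[0.278, -0.304, -0.0353, 0.0024, -0.0024, -0.4367] [0.335, -0.1348, 0.01, 0.0, 0.0, -0.4356]
t 13.32 tilt -0.3 head 8.7 mouth local mm [  12.6 -295.7] z 107.6 grip 71 w 25.3 q [-0.44, 0.53, 1.07, 1.99, -0.57, 0.95, -0.5]
```

Call:
step_arm(
  plan=[
    [[1,0.006,-0.006,-0.003,0,0,-0.01],[1,0.022,-0.024,-0.01,0,0,-0.035],[1,0.05,-0.055,-0.015,0,0,-0.08],[1,0.09,-0.098,-0.02,0,0,-0.14],[1,0.135,-0.148,-0.025,0,0,-0.21],[1,0.18,-0.2,-0.03,0,0,-0.285],[1,0.23,-0.252,-0.035,0,0,-0.36],[1,0.278,-0.304,-0.035,0,0,-0.437]],
  ],
)

```text
time_s: 13.98
eef_pos: [0.5498, -0.1378, 0.1774]
tool_rot: [2.863, 1.29, 0.002]
wrist_force: [0.4, -0.2, -3.2]
gripper_width: 0.0253
grip_force: 70.5
```

Call:
step_arm(
  plan=[
    [[1,0.055,-0.022,0,0,0,-0.075],[1,0.11,-0.044,0,0,0,-0.15],[1,0.165,-0.066,0,0,0,-0.22],[1,0.215,-0.087,0.005,0,0,-0.285],[1,0.26,-0.105,0.005,0,0,-0.34],[1,0.3,-0.12,0.01,0,0,-0.39],[1,0.325,-0.13,0.01,0,0,-0.42],[1,0.335,-0.135,0.01,0,0,-0.436]],
  ],
)

```text
time_s: 14.65
eef_pos: [0.5866, -0.0352, 0.1739]
tool_rot: [2.266, 2.175, 0.001]
wrist_force: [0.4, 0.8, -3.6]
gripper_width: 0.025
grip_force: 70.5
```

Run:
```python
from pour import *
marbles();tilt()
p,R=pose("d",10,zm=.08);print(rows(p,R))
```

```text
top []
scene []
wrist []
t 14.80 tilt 0.1 head 87.3 mouth local mm [ 31.4 -24.1] z 112.3 grip 71 w 25.0 q [-0.56, 0.46, 0.68, 1.86, -0.36, 0.94, 0.24]
[0.0383, 0.0038, 0.0665, 0.0012, -0.1104, 0.0007]
```

Run:
```python
from pour import *
m=np.array([.077,0,.062])
for dth in(-6,1,2,3,4,6,8):
    R=Rt.from_euler("y",-dth,degrees=True);print(dth,((m-R.apply(m))/.3).round(4).tolist(),round(-dth/90,4))
```

```text
-6 [-0.0202, 0.0, 0.028] 0.0667
1 [0.0036, 0.0, -0.0044] -0.0111
2 [0.0074, 0.0, -0.0088] -0.0222
3 [0.0112, 0.0, -0.0131] -0.0333
4 [0.015, 0.0, -0.0174] -0.0444
6 [0.023, 0.0, -0.0257] -0.0667
8 [0.0313, 0.0, -0.0337] -0.0889
```

Call:
step_arm(
  plan=[
    [[1,0.002,0,0.003,0,-0.006,0],[1,0.007,0.001,0.012,0,-0.02,0],[1,0.013,0.002,0.024,0,-0.04,0],[1,0.02,0.003,0.036,0,-0.06,0],[1,0.027,0.004,0.048,0,-0.08,0],[1,0.033,0.004,0.058,0,-0.097,0],[1,0.037,0.004,0.065,0,-0.108,0],[1,0.038,0.004,0.066,0.001,-0.11,0]],
  ],
)

```text
time_s: 15.47
eef_pos: [0.5879, -0.0249, 0.1542]
tool_rot: [2.18, 2.082, -0.191]
wrist_force: [0.7, 0.2, -3.5]
gripper_width: 0.0251
grip_force: 70.6
```

Run:
```python
from pour import *
marbles();tilt()
p,R=pose("d",15,zm=.08);print(rows(p,R))
```

```text
top []
scene []
wrist []
t 15.62 tilt 10.0 head 87.2 mouth local mm [ 33.1 -24.9] z 80.8 grip 71 w 25.1 q [-0.71, 0.53, 0.76, 1.87, -0.23, 0.89, 0.08]
[0.0208, -0.0017, -0.0194, 0.0009, -0.056, 0.0002]
```

Call:
step_arm(
  plan=[
    [[1,0.004,0,-0.004,0,-0.011,0],[1,0.0074,0,-0.0088,0,-0.022,0],[1,0.011,0,-0.013,0,-0.033,0],[1,0.015,0,-0.0174,0,-0.044,0],[1,0.019,0,-0.0215,0,-0.056,0],[1,0.019,0,-0.0215,0,-0.056,0],[1,0.019,0,-0.0215,0,-0.056,0],[1,0.019,0,-0.0215,0,-0.056,0]],
  ],
)

```text
time_s: 16.28
eef_pos: [0.5885, -0.0198, 0.1604]
tool_rot: [2.133, 2.034, -0.28]
wrist_force: [-0.6, 0.4, -3.1]
gripper_width: 0.0252
grip_force: 70.6
```

```bash
cat > chk.py <<'E'
from pour import *
import sys
tilt();marbles(("top","wrist"))
im,d,c=grab("wrist");h=cv2.cvtColor(im,cv2.COLOR_RGB2HSV).astype(int);P=cloud(d,c)
p,R=cur();S=np.array([1,-1,-1])*((P-p)@R.as_matrix()-[-.001,0,.078])  # shaker coords
red=((h[...,0]<8)|(h[...,0]>172))&(h[...,1]>150)&(h[...,2]>50);blu=(h[...,0]>95)&(h[...,0]<125)&(h[...,1]>90)&(h[...,2]>40)
o=[]
for nm,m in(("R",red),("B",blu)):
    k,lab,st,ct=cv2.connectedComponentsWithStats((m&(d>.03)&(abs(S[...,1])<.014)&(S[...,2]<.043)&(S[...,2]>.0)&(S[...,0]<.1)).astype(np.uint8))
    o+=[(nm,int(st[i,4]),(S[lab==i].mean(0)*1e3).round().astype(int).tolist()) for i in range(1,k) if st[i,4]>25]
print("in shaker",o)
if len(sys.argv)>1:
    a=sys.argv;print(rows(*pose(a[1],float(a[2]),zm=float(a[3]) if len(a)>3 else .08)))
E
python3 chk.py d 17
```

```text
t 16.28 tilt 15.0 head 87.3 mouth local mm [ 32.9 -24.6] z 80.6 grip 71 w 25.2 q [-0.8, 0.56, 0.8, 1.87, -0.17, 0.9, -0.01]
top []
wrist []
in shaker [('R', 928, [71, -1, 28]), ('R', 90, [10, -1, 24]), ('B', 827, [29, -1, 31])]
[0.0097, -0.0013, -0.0071, 0.0008, -0.0224, 0.0]
```

```bash
python3 chk.py d 17; python3 chk.py d 9
```

```text
t 16.43 tilt 15.0 head 87.2 mouth local mm [ 33. -25.] z 80.7 grip 71 w 24.7 q [-0.8, 0.56, 0.8, 1.87, -0.17, 0.9, -0.01]
top []
wrist [('R', 92, [33, -8], 38), ('R', 128, [33, -22], 39)]
in shaker [('R', 89, [10, -1, 24]), ('B', 824, [29, -1, 31])]
[0.0093, -0.0015, -0.007, 0.0009, -0.0225, 0.0001]
t 16.58 tilt 15.0 head 87.2 mouth local mm [ 33.  -24.9] z 80.7 grip 71 w 24.9 q [-0.8, 0.56, 0.8, 1.87, -0.17, 0.9, -0.01]
top [('R', 7, [36, -12], 40)]
wrist [('R', 220, [33, -7], 40), ('R', 10, [32, -21], 36)]
in shaker [('R', 91, [10, -1, 24]), ('B', 823, [29, -1, 31])]
[-0.0189, -0.0016, 0.0297, 0.0008, 0.0665, 0.0004]
```

```bash
sed -i 's/fwd=.008/fwd=.0/' pour.py
python3 - <<'E'
from pour import *
p,R=pose("a",11);print(rows(p,R));p2,R2=pose("a",17);print(rows(p2,R2,p,R))
E
```

```text
[-0.0382, -0.2183, 0.0268, 0.0008, 0.0442, 0.0003]
[0.023, -0.0, -0.0257, 0.0, -0.0667, 0.0]
```

Call:
step_arm(
  plan=[
    [[1,-0.006,-0.008,0.007,0,0.014,0],[1,-0.015,-0.03,0.017,0,0.03,0],[1,-0.024,-0.065,0.025,0,0.044,0],[1,-0.03,-0.11,0.027,0,0.044,0],[1,-0.034,-0.155,0.027,0,0.044,0],[1,-0.037,-0.19,0.027,0,0.044,0],[1,-0.038,-0.212,0.027,0,0.044,0],[1,-0.038,-0.218,0.027,0.001,0.044,0]],
  ],
)

```text
time_s: 17.4
eef_pos: [0.5211, -0.0301, 0.1554]
tool_rot: [2.175, 2.071, -0.21]
wrist_force: [0.2, 0.6, -3.0]
gripper_width: 0.0251
grip_force: 70.6
```

Call:
step_arm(
  plan=[
    [[1,0.0036,0,-0.0044,0,-0.011,0],[1,0.0074,0,-0.0088,0,-0.022,0],[1,0.0112,0,-0.0131,0,-0.033,0],[1,0.015,0,-0.0174,0,-0.044,0],[1,0.019,0,-0.0215,0,-0.056,0],[1,0.023,0,-0.0257,0,-0.067,0],[1,0.023,0,-0.0257,0,-0.067,0],[1,0.023,0,-0.0257,0,-0.067,0]],
  ],
)

```text
time_s: 18.07
eef_pos: [0.5232, -0.0209, 0.1616]
tool_rot: [2.112, 2.015, -0.318]
wrist_force: [1.1, 0.6, -3.1]
gripper_width: 0.0252
grip_force: 70.6
```

```bash
python3 chk.py a 17; python3 chk.py a 19
```

```text
t 18.07 tilt 17.1 head 87.3 mouth local mm [-32.5 -31.9] z 79.7 grip 71 w 25.2 q [-0.93, 0.47, 0.87, 2.02, -0.08, 0.86, -0.1]
top []
wrist [('R', 780, [31, -11], 41)]
in shaker [('R', 92, [10, 1, 24]), ('B', 855, [34, 1, 32])]
[0.0005, 0.0, -0.0004, -0.0002, 0.0006, 0.0002]
t 18.22 tilt 17.1 head 87.2 mouth local mm [-32.5 -32.8] z 79.9 grip 71 w 25.1 q [-0.93, 0.47, 0.87, 2.02, -0.08, 0.86, -0.1]
top []
wrist [('R', 779, [31, -11], 41)]
in shaker [('R', 90, [10, 1, 24]), ('B', 859, [35, 0, 32])]
[0.0082, -0.0001, -0.0092, -0.0002, -0.0217, 0.0]
```

Call:
step_arm(
  plan=[
    [[1,0.002,0,-0.0022,0,-0.006,0],[1,0.0036,0,-0.0044,0,-0.011,0],[1,0.0055,0,-0.0066,0,-0.017,0],[1,0.0074,0,-0.0088,0,-0.022,0],[1,0.0074,0,-0.0088,0,-0.022,0],[1,0.0074,0,-0.0088,0,-0.022,0],[1,0.0074,0,-0.0088,0,-0.022,0],[1,0.0074,0,-0.0088,0,-0.022,0]],
  ],
)

```text
time_s: 19.03
eef_pos: [0.5231, -0.0187, 0.1636]
tool_rot: [2.094, 1.995, -0.351]
wrist_force: [0.3, 0.3, -3.2]
gripper_width: 0.0248
grip_force: 70.6
```

```bash
python3 chk.py; python3 chk.py a 21
```

```text
t 19.03 tilt 19.0 head 87.2 mouth local mm [-32.5 -32.5] z 79.9 grip 71 w 24.8 q [-0.96, 0.49, 0.89, 2.01, -0.06, 0.87, -0.13]
top []
wrist [('R', 762, [31, -11], 41), ('B', 688, [-33, -11], 41)]
in shaker [('R', 102, [11, 0, 24])]
t 19.18 tilt 19.0 head 87.2 mouth local mm [-32.5 -32.5] z 79.9 grip 71 w 25.2 q [-0.96, 0.49, 0.89, 2.01, -0.06, 0.87, -0.13]
top []
wrist [('R', 762, [31, -11], 41), ('B', 690, [-33, -11], 41)]
in shaker [('R', 105, [11, 0, 24])]
[0.007, -0.0003, -0.009, -0.0001, -0.0219, 0.0004]
```

```bash
sed -i 's/fwd=.0,/fwd=-.005,/' pour.py
python3 - <<'E'
from pour import *
p,R=pose("b",15);print(rows(p,R));p2,R2=pose("b",21);print(rows(p2,R2,p,R))
E
```

```text
[0.1749, -0.0002, -0.047, -0.0001, 0.0448, 0.0004]
[0.023, -0.0, -0.0257, -0.0, -0.0667, 0.0]
```

Call:
step_arm(
  plan=[
    [[1,0,0,0.005,0,0.015,0],[1,0.01,0,0.006,0,0.03,0],[1,0.034,0,0.002,0,0.044,0],[1,0.07,0,-0.011,0,0.045,0],[1,0.105,0,-0.023,0,0.045,0],[1,0.138,0,-0.034,0,0.045,0],[1,0.162,0,-0.043,0,0.045,0],[1,0.175,0,-0.047,0,0.045,0]],
  ],
)

```text
time_s: 20.0
eef_pos: [0.5261, 0.0382, 0.1596]
tool_rot: [2.131, 2.038, -0.281]
wrist_force: [-0.8, -0.3, -2.3]
gripper_width: 0.0253
grip_force: 70.6
```

Call:
step_arm(
  plan=[
    [[1,0.0036,0,-0.0044,0,-0.011,0],[1,0.0074,0,-0.0088,0,-0.022,0],[1,0.0112,0,-0.0131,0,-0.033,0],[1,0.015,0,-0.0174,0,-0.044,0],[1,0.019,0,-0.0215,0,-0.056,0],[1,0.023,0,-0.0257,0,-0.067,0],[1,0.023,0,-0.0257,0,-0.067,0],[1,0.023,0,-0.0257,0,-0.067,0]],
  ],
)

```text
time_s: 20.67
eef_pos: [0.5262, 0.0446, 0.1653]
tool_rot: [2.072, 1.976, -0.385]
wrist_force: [-0.6, -0.9, -3.3]
gripper_width: 0.0249
grip_force: 70.6
```

```bash
python3 chk.py; python3 chk.py b 23
```

```text
t 20.67 tilt 21.1 head 87.3 mouth local mm [-32.6  27.9] z 79.8 grip 71 w 24.9 q [-1.07, 0.53, 0.88, 1.97, -0.06, 0.93, -0.24]
top [('R', 26, [31, -11], 39)]
wrist [('R', 359, [31, -12], 42), ('B', 99, [-33, -8], 39)]
in shaker [('R', 286, [14, -1, 28])]
t 20.82 tilt 21.0 head 87.2 mouth local mm [-32.5  27.1] z 80.0 grip 71 w 25.2 q [-1.07, 0.53, 0.88, 1.97, -0.06, 0.93, -0.24]
top [('R', 25, [30, -12], 40)]
wrist [('R', 364, [31, -11], 41), ('B', 101, [-33, -8], 40)]
in shaker [('R', 289, [14, -1, 28])]
[0.0084, 0.0, -0.009, -0.0002, -0.0222, 0.0001]
```

Call:
step_arm(
  plan=[
    [[1,0.002,0,-0.0022,0,-0.006,0],[1,0.0036,0,-0.0044,0,-0.011,0],[1,0.0055,0,-0.0066,0,-0.017,0],[1,0.0074,0,-0.0088,0,-0.022,0],[1,0.0092,0,-0.011,0,-0.028,0],[1,0.0092,0,-0.011,0,-0.028,0],[1,0.0092,0,-0.011,0,-0.028,0],[1,0.0092,0,-0.011,0,-0.028,0]],
  ],
)

```text
time_s: 21.63
eef_pos: [0.5264, 0.0479, 0.1675]
tool_rot: [2.047, 1.951, -0.427]
wrist_force: [-0.8, -0.5, -3.1]
gripper_width: 0.0252
grip_force: 70.6
```

```bash
python3 chk.py; python3 chk.py b 25
```

```text
t 21.63 tilt 23.5 head 87.3 mouth local mm [-32.6  27.4] z 79.9 grip 71 w 25.2 q [-1.1, 0.55, 0.9, 1.96, -0.04, 0.95, -0.27]
top [('R', 26, [30, -12], 41)]
wrist [('R', 328, [31, -12], 41), ('B', 172, [-33, -9], 40)]
in shaker [('R', 885, [36, -1, 33])]
t 21.78 tilt 23.5 head 87.2 mouth local mm [-32.6  27.3] z 80.0 grip 71 w 25.5 q [-1.1, 0.55, 0.9, 1.96, -0.04, 0.95, -0.27]
top [('R', 26, [30, -11], 41)]
wrist [('R', 327, [31, -12], 41)]
in shaker [('R', 850, [80, -1, 24])]
[0.0056, -0.0001, -0.0067, -0.0001, -0.0163, 0.0004]
```

```bash
python3 chk.py; python3 chk.py;python3 - <<'E'
from pour import *
p,R=pose("c",19);print(rows(p,R));p2,R2=pose("c",25);print(rows(p2,R2,p,R))
E
```

```text
t 21.93 tilt 23.5 head 87.2 mouth local mm [-32.5  27.4] z 80.0 grip 71 w 25.0 q [-1.1, 0.55, 0.9, 1.96, -0.04, 0.95, -0.27]
top [('R', 27, [30, -11], 39)]
wrist [('R', 450, [-32, 21], 40), ('R', 327, [31, -12], 41), ('B', 172, [-33, -9], 40)]
in shaker []
t 22.08 tilt 23.5 head 87.2 mouth local mm [-32.5  27.5] z 80.0 grip 71 w 24.9 q [-1.1, 0.55, 0.9, 1.96, -0.04, 0.95, -0.27]
top [('R', 25, [31, -11], 39)]
wrist [('R', 614, [-32, 17], 41), ('R', 333, [31, -12], 41), ('B', 173, [-33, -9], 40)]
in shaker []
[-0.0159, 0.2166, 0.0208, -0.0001, 0.0504, 0.0006]
[0.023, -0.0, -0.0257, 0.0, -0.0667, 0.0]
```

Third marble is in bay b. On to bay c.

Call:
step_arm(
  plan=[
    [[1,-0.006,0.008,0.007,0,0.016,0],[1,-0.011,0.03,0.014,0,0.034,0],[1,-0.016,0.065,0.021,0,0.05,0],[1,-0.016,0.11,0.021,0,0.05,0],[1,-0.016,0.155,0.021,0,0.05,0],[1,-0.016,0.19,0.021,0,0.05,0],[1,-0.016,0.211,0.021,0,0.05,0],[1,-0.016,0.217,0.021,0,0.05,0]],
  ],
)

```text
time_s: 22.9
eef_pos: [0.592, 0.0375, 0.1637]
tool_rot: [2.094, 1.994, -0.351]
wrist_force: [-0.2, 0.0, -3.1]
gripper_width: 0.0252
grip_force: 70.6
```

Call:
step_arm(
  plan=[
    [[1,0.0036,0,-0.0044,0,-0.011,0],[1,0.0074,0,-0.0088,0,-0.022,0],[1,0.0112,0,-0.0131,0,-0.033,0],[1,0.015,0,-0.0174,0,-0.044,0],[1,0.019,0,-0.0215,0,-0.056,0],[1,0.023,0,-0.0257,0,-0.067,0],[1,0.023,0,-0.0257,0,-0.067,0],[1,0.023,0,-0.0257,0,-0.067,0]],
  ],
)

```text
time_s: 23.57
eef_pos: [0.5915, 0.0477, 0.1685]
tool_rot: [2.029, 1.936, -0.452]
wrist_force: [-0.8, 0.1, -2.1]
gripper_width: 0.0252
grip_force: 70.6
```

```bash
python3 chk.py; python3 chk.py c 27
```

```text
t 23.57 tilt 25.1 head 87.3 mouth local mm [32.4 28. ] z 79.7 grip 71 w 25.2 q [-1.0, 0.65, 0.86, 1.8, -0.07, 1.0, -0.22]
top [('R', 23, [-35, 15], 41), ('B', 19, [-33, -12], 41)]
wrist [('R', 677, [-31, 17], 41), ('R', 241, [33, -10], 40), ('B', 312, [-31, -12], 41)]
in shaker []
t 23.72 tilt 25.1 head 87.2 mouth local mm [32.5 26.8] z 80.0 grip 71 w 25.0 q [-0.99, 0.65, 0.86, 1.8, -0.07, 1.0, -0.22]
top [('R', 24, [-35, 15], 40), ('B', 17, [-33, -12], 38)]
wrist [('R', 683, [-31, 17], 40), ('R', 260, [33, -11], 40), ('B', 313, [-31, -12], 41)]
in shaker []
[0.0091, -0.0004, -0.0093, -0.0002, -0.0216, 0.0]
```

Call:
step_arm(
  plan=[
    [[1,0.002,0,-0.0022,0,-0.006,0],[1,0.0036,0,-0.0044,0,-0.011,0],[1,0.0055,0,-0.0066,0,-0.017,0],[1,0.0074,0,-0.0088,0,-0.022,0],[1,0.0092,0,-0.011,0,-0.028,0],[1,0.0092,0,-0.011,0,-0.028,0],[1,0.0092,0,-0.011,0,-0.028,0],[1,0.0092,0,-0.011,0,-0.028,0]],
  ],
)

```text
time_s: 24.53
eef_pos: [0.5917, 0.0508, 0.1705]
tool_rot: [2.004, 1.91, -0.492]
wrist_force: [0.1, 1.0, -3.0]
gripper_width: 0.0247
grip_force: 70.6
```

```bash
python3 chk.py; python3 chk.py c 30
```

```text
t 24.53 tilt 27.6 head 87.3 mouth local mm [32.6 27.2] z 79.9 grip 71 w 24.7 q [-1.02, 0.68, 0.88, 1.79, -0.05, 1.02, -0.25]
top [('R', 23, [-35, 15], 40), ('B', 8, [-30, -9], 41)]
wrist [('R', 691, [-31, 17], 40), ('R', 278, [33, -11], 45), ('B', 280, [-31, -12], 41)]
in shaker []
t 24.68 tilt 27.6 head 87.2 mouth local mm [32.6 27. ] z 80.0 grip 71 w 25.4 q [-1.02, 0.68, 0.88, 1.79, -0.05, 1.02, -0.25]
top [('R', 25, [-35, 15], 40), ('B', 12, [-32, -12], 39)]
wrist [('R', 692, [-31, 17], 40), ('R', 277, [33, -12], 41), ('B', 283, [-31, -12], 40)]
in shaker [('B', 741, [21, -1, 33])]
[0.0099, -0.0004, -0.0113, -0.0, -0.0269, 0.0004]
```

Blue marble is rolling; recheck and plan the next move (to bay d, along −heading).

```bash
python3 chk.py; python3 chk.py; python3 chk.py;python3 - <<'E'
from pour import *
p,R=pose("a",22.5);print(rows(p,R));p2,R2=pose("a",29.5);print(rows(p2,R2,p,R))
p,R=pose("d",22.5);print(rows(p,R))
E
```

```text
t 24.83 tilt 27.6 head 87.2 mouth local mm [32.6 27.2] z 80.0 grip 71 w 25.3 q [-1.02, 0.68, 0.88, 1.79, -0.05, 1.02, -0.25]
top [('R', 22, [-35, 15], 42), ('B', 8, [-30, -11], 37)]
wrist [('R', 687, [-31, 17], 40), ('R', 275, [33, -12], 41), ('B', 284, [-31, -12], 41)]
in shaker [('B', 824, [69, -1, 34])]
t 24.98 tilt 27.6 head 87.2 mouth local mm [32.6 27.3] z 79.9 grip 71 w 24.8 q [-1.02, 0.68, 0.88, 1.79, -0.05, 1.02, -0.25]
top [('R', 23, [-35, 15], 41), ('B', 13, [-32, -12], 39)]
wrist [('R', 689, [-31, 17], 40), ('R', 279, [33, -12], 40), ('B', 291, [-31, -12], 40)]
in shaker []
t 25.13 tilt 27.6 head 87.3 mouth local mm [32.6 27.3] z 79.9 grip 71 w 25.3 q [-1.02, 0.68, 0.88, 1.79, -0.05, 1.02, -0.25]
top [('R', 23, [-35, 15], 40), ('B', 10, [-31, -11], 35)]
wrist [('R', 690, [-31, 17], 40), ('R', 280, [33, -12], 40), ('B', 547, [33, 15], 41), ('B', 286, [-31, -12], 41)]
in shaker []
[-0.2088, -0.2172, 0.1233, -0.0, 0.0565, 0.0006]
[0.0271, 0.0, -0.0297, -0.0, -0.0778, 0.0]
[-0.2089, -0.0005, 0.1233, -0.0, 0.0565, 0.0006]
```

Call:
step_arm(
  plan=[
    [[1,-0.0115,0,0.011,0,0.019,0],[1,-0.031,0,0.026,0,0.038,0],[1,-0.059,0,0.046,0,0.0565,0],[1,-0.094,0,0.064,0,0.0565,0],[1,-0.132,0,0.084,0,0.0565,0],[1,-0.167,0,0.102,0,0.0565,0],[1,-0.194,0,0.116,0,0.0565,0],[1,-0.209,0,0.123,0,0.0565,0]],
  ],
)

```text
time_s: 25.95
eef_pos: [0.5877, -0.0237, 0.1669]
tool_rot: [2.059, 1.959, -0.411]
wrist_force: [-0.6, 0.5, -2.6]
gripper_width: 0.0255
grip_force: 70.6
```

Call:
step_arm(
  plan=[
    [[1,0.0036,0,-0.0044,0,-0.011,0],[1,0.0074,0,-0.0088,0,-0.022,0],[1,0.0112,0,-0.0131,0,-0.033,0],[1,0.015,0,-0.0174,0,-0.044,0],[1,0.019,0,-0.0215,0,-0.056,0],[1,0.023,0,-0.0257,0,-0.067,0],[1,0.0271,0,-0.0297,0,-0.078,0],[1,0.0271,0,-0.0297,0,-0.078,0]],
  ],
)

```text
time_s: 26.62
eef_pos: [0.589, -0.009, 0.1714]
tool_rot: [1.979, 1.892, -0.524]
wrist_force: [-0.8, 0.4, -3.1]
gripper_width: 0.0251
grip_force: 70.7
```

```bash
python3 chk.py; python3 chk.py d 32
```

```text
t 26.62 tilt 29.6 head 87.4 mouth local mm [ 32.6 -35.8] z 79.4 grip 71 w 25.1 q [-0.98, 0.67, 0.91, 1.84, -0.01, 0.97, -0.2]
top [('R', 22, [-35, 15], 40), ('B', 18, [31, 14], 38), ('B', 22, [-34, -11], 40)]
wrist [('R', 562, [33, -13], 42), ('B', 558, [-31, -13], 41)]
in shaker []
t 26.77 tilt 29.5 head 87.3 mouth local mm [ 32.6 -37.7] z 80.1 grip 71 w 25.0 q [-0.97, 0.67, 0.91, 1.84, -0.01, 0.97, -0.2]
top [('R', 23, [-35, 15], 40), ('B', 19, [30, 14], 39), ('B', 23, [-34, -11], 43)]
wrist [('R', 475, [33, -14], 41), ('B', 470, [-31, -14], 41)]
in shaker []
[0.0114, -0.0004, -0.0112, -0.0002, -0.0277, -0.0001]
```

Call:
step_arm(
  plan=[
    [[1,0.002,0,-0.0022,0,-0.006,0],[1,0.0036,0,-0.0044,0,-0.011,0],[1,0.0055,0,-0.0066,0,-0.017,0],[1,0.0074,0,-0.0088,0,-0.022,0],[1,0.0092,0,-0.011,0,-0.028,0],[1,0.0092,0,-0.011,0,-0.028,0],[1,0.0092,0,-0.011,0,-0.028,0],[1,0.0092,0,-0.011,0,-0.028,0]],
  ],
)

```text
time_s: 27.58
eef_pos: [0.5889, -0.0068, 0.1735]
tool_rot: [1.955, 1.863, -0.562]
wrist_force: [0.7, -0.1, -2.3]
gripper_width: 0.0253
grip_force: 70.7
```

```bash
python3 chk.py; python3 chk.py;python3 chk.py d 34.5
```

```text
t 27.58 tilt 32.1 head 87.3 mouth local mm [ 32.6 -37.7] z 80.1 grip 71 w 25.3 q [-1.0, 0.69, 0.92, 1.83, 0.01, 0.98, -0.23]
top [('R', 24, [-35, 15], 39), ('B', 12, [29, 15], 40), ('B', 22, [-34, -12], 40)]
wrist [('R', 395, [33, -14], 41), ('B', 380, [-31, -14], 41)]
in shaker []
t 27.73 tilt 32.0 head 87.2 mouth local mm [ 32.6 -37.8] z 80.2 grip 71 w 25.1 q [-1.0, 0.69, 0.92, 1.83, 0.01, 0.98, -0.23]
top [('R', 22, [-35, 15], 39), ('B', 13, [28, 15], 40), ('B', 24, [-34, -12], 39)]
wrist [('R', 394, [33, -14], 40), ('B', 375, [-31, -14], 40)]
in shaker []
t 27.88 tilt 32.0 head 87.2 mouth local mm [ 32.6 -37.7] z 80.1 grip 71 w 25.1 q [-1.0, 0.69, 0.92, 1.83, 0.01, 0.98, -0.23]
top [('R', 23, [-35, 15], 41), ('B', 12, [28, 15], 40), ('B', 21, [-34, -12], 39)]
wrist [('R', 402, [33, -14], 41), ('B', 389, [-31, -14], 41)]
in shaker [('R', 847, [51, -1, 32])]
[0.0096, -0.0005, -0.0108, 0.0, -0.0274, 0.0005]
```

```bash
python3 chk.py; python3 chk.py;python3 - <<'E'
from pour import *
p,R=pose("a",27);print(rows(p,R));p2,R2=pose("a",35);print(rows(p2,R2,p,R))
E
```

```text
t 28.03 tilt 32.0 head 87.2 mouth local mm [ 32.6 -37.6] z 80.1 grip 71 w 25.0 q [-1.0, 0.69, 0.92, 1.83, 0.01, 0.98, -0.23]
top [('R', 21, [-35, 15], 40), ('B', 11, [29, 15], 41), ('B', 22, [-34, -11], 39)]
wrist [('R', 404, [33, -14], 41), ('B', 389, [-31, -14], 41)]
in shaker [('R', 601, [85, -1, 3])]
t 28.18 tilt 32.0 head 87.3 mouth local mm [ 32.6 -37.6] z 80.1 grip 71 w 25.3 q [-1.0, 0.69, 0.92, 1.83, 0.01, 0.98, -0.23]
top [('R', 23, [-35, 15], 43), ('B', 11, [28, 15], 40), ('B', 24, [-34, -11], 39)]
wrist [('R', 406, [33, -14], 41), ('R', 433, [33, -51], 40), ('B', 393, [-31, -14], 41)]
in shaker []
[-0.0166, -0.2174, 0.0234, 0.0001, 0.056, 0.0005]
[0.0313, 0.0, -0.0337, -0.0, -0.0889, -0.0]
```

Fifth in bay d. Last one to bay a.

Call:
step_arm(
  plan=[
    [[1,-0.006,-0.008,0.008,0,0.018,0],[1,-0.011,-0.03,0.016,0,0.037,0],[1,-0.0165,-0.065,0.023,0,0.056,0],[1,-0.0165,-0.11,0.023,0,0.056,0],[1,-0.0165,-0.155,0.023,0,0.056,0],[1,-0.0165,-0.19,0.023,0,0.056,0],[1,-0.0165,-0.211,0.023,0,0.056,0],[1,-0.0165,-0.217,0.023,0,0.056,0]],
  ],
)

```text
time_s: 29.0
eef_pos: [0.5222, -0.0117, 0.1702]
tool_rot: [2.011, 1.916, -0.483]
wrist_force: [0.2, -0.5, -2.0]
gripper_width: 0.025
grip_force: 70.7
```

Call:
step_arm(
  plan=[
    [[1,0.0036,0,-0.0044,0,-0.011,0],[1,0.0074,0,-0.0088,0,-0.022,0],[1,0.0112,0,-0.0131,0,-0.033,0],[1,0.015,0,-0.0174,0,-0.044,0],[1,0.019,0,-0.0215,0,-0.056,0],[1,0.023,0,-0.0257,0,-0.067,0],[1,0.0271,0,-0.0297,0,-0.078,0],[1,0.0313,0,-0.0337,0,-0.089,0]],
  ],
)

```text
time_s: 29.67
eef_pos: [0.5243, 0.0018, 0.175]
tool_rot: [1.921, 1.831, -0.608]
wrist_force: [-0.5, 0.1, -2.3]
gripper_width: 0.0249
grip_force: 70.7
```

Call:
step_arm(
  plan=[
    [[1,0.002,0,-0.0022,0,-0.006,0],[1,0.0036,0,-0.0044,0,-0.011,0],[1,0.0055,0,-0.0066,0,-0.017,0],[1,0.0074,0,-0.0088,0,-0.022,0],[1,0.0092,0,-0.011,0,-0.028,0],[1,0.0092,0,-0.011,0,-0.028,0],[1,0.0092,0,-0.011,0,-0.028,0],[1,0.0092,0,-0.011,0,-0.028,0]],
  ],
)

```text
time_s: 30.33
eef_pos: [0.5243, 0.0054, 0.1762]
tool_rot: [1.894, 1.805, -0.644]
wrist_force: [-0.2, 0.3, -2.7]
gripper_width: 0.0255
grip_force: 70.7
```

```bash
python3 chk.py; python3 chk.py;python3 chk.py a 40
```

```text
t 30.33 tilt 37.5 head 87.2 mouth local mm [-32.5 -37.7] z 80.1 grip 71 w 25.5 q [-1.17, 0.68, 0.99, 1.96, 0.08, 0.98, -0.35]
top [('R', 24, [31, -51], 41)]
wrist [('R', 198, [31, -16], 41), ('R', 717, [31, -48], 41), ('B', 205, [-33, -15], 41)]
in shaker []
t 30.48 tilt 37.5 head 87.2 mouth local mm [-32.5 -37.7] z 80.1 grip 71 w 25.5 q [-1.17, 0.68, 0.99, 1.96, 0.08, 0.98, -0.35]
top [('R', 25, [31, -51], 41)]
wrist [('R', 198, [31, -16], 40), ('R', 718, [31, -48], 41), ('B', 211, [-33, -15], 41)]
in shaker []
t 30.63 tilt 37.5 head 87.2 mouth local mm [-32.5 -37.5] z 80.1 grip 71 w 25.1 q [-1.17, 0.68, 0.99, 1.96, 0.08, 0.98, -0.35]
top [('R', 25, [31, -51], 39)]
wrist [('R', 211, [31, -16], 40), ('R', 718, [31, -48], 41), ('B', 214, [-33, -15], 41)]
in shaker []
[0.0093, -0.0001, -0.0107, 0.0001, -0.0275, 0.0005]
```

Call:
step_arm(
  plan=[
    [[1,0.0036,0,-0.0044,0,-0.011,0],[1,0.0074,0,-0.0088,0,-0.022,0],[1,0.0112,0,-0.0131,0,-0.033,0],[1,0.015,0,-0.0174,0,-0.044,0],[1,0.015,0,-0.0174,0,-0.044,0],[1,0.015,0,-0.0174,0,-0.044,0],[1,0.015,0,-0.0174,0,-0.044,0],[1,0.015,0,-0.0174,0,-0.044,0]],
  ],
)

```text
time_s: 31.45
eef_pos: [0.5246, 0.012, 0.1777]
tool_rot: [1.849, 1.761, -0.701]
wrist_force: [-0.6, 0.1, -3.1]
gripper_width: 0.0254
grip_force: 70.7
```

```bash
python3 chk.py; python3 chk.py;python3 chk.py a 46
```

```text
t 31.45 tilt 41.5 head 87.2 mouth local mm [-32.5 -37.7] z 80.2 grip 71 w 25.4 q [-1.21, 0.73, 1.0, 1.94, 0.1, 1.01, -0.38]
top [('R', 27, [30, -51], 42), ('R', 11, [-38, 14], 39)]
wrist [('R', 80, [32, -17], 40), ('R', 733, [31, -48], 41), ('B', 95, [-33, -17], 40)]
in shaker []
t 31.60 tilt 41.5 head 87.2 mouth local mm [-32.5 -37.7] z 80.2 grip 71 w 25.1 q [-1.21, 0.73, 1.0, 1.94, 0.1, 1.01, -0.38]
top [('R', 26, [30, -51], 42), ('R', 12, [-38, 15], 40)]
wrist [('R', 86, [32, -17], 40), ('R', 737, [31, -48], 41), ('B', 98, [-33, -17], 40)]
in shaker []
t 31.75 tilt 41.5 head 87.2 mouth local mm [-32.5 -37.5] z 80.1 grip 71 w 24.9 q [-1.21, 0.73, 1.0, 1.94, 0.1, 1.01, -0.38]
top [('R', 25, [30, -51], 40), ('R', 11, [-38, 14], 38)]
wrist [('R', 92, [32, -17], 40), ('R', 735, [31, -48], 40), ('B', 106, [-33, -16], 40)]
in shaker []
[0.0171, -0.0001, -0.0192, 0.0001, -0.0502, 0.0005]
```

Call:
step_arm(
  plan=[
    [[1,0.0036,0,-0.0044,0,-0.011,0],[1,0.0074,0,-0.0088,0,-0.022,0],[1,0.0112,0,-0.0131,0,-0.033,0],[1,0.015,0,-0.0174,0,-0.044,0],[1,0.017,0,-0.0195,0,-0.05,0],[1,0.017,0,-0.0195,0,-0.05,0],[1,0.017,0,-0.0195,0,-0.05,0],[1,0.017,0,-0.0195,0,-0.05,0]],
  ],
)

```text
time_s: 32.57
eef_pos: [0.525, 0.0198, 0.1786]
tool_rot: [1.796, 1.712, -0.763]
wrist_force: [0.5, -0.6, -2.9]
gripper_width: 0.0251
grip_force: 70.8
```

```bash
python3 chk.py; python3 chk.py;python3 chk.py a 49
```

```text
t 32.57 tilt 46.0 head 87.2 mouth local mm [-32.5 -37.7] z 80.2 grip 71 w 25.1 q [-1.23, 0.79, 1.01, 1.92, 0.12, 1.05, -0.41]
top [('R', 15, [33, -14], 42), ('R', 28, [30, -51], 40)]
wrist [('R', 6, [32, -20], 37), ('R', 769, [31, -48], 40), ('B', 13, [-33, -18], 39), ('B', 294, [-32, -44], 37)]
in shaker []
t 32.72 tilt 46.0 head 87.2 mouth local mm [-32.5 -37.7] z 80.2 grip 71 w 25.3 q [-1.23, 0.79, 1.01, 1.92, 0.12, 1.05, -0.41]
top [('R', 14, [34, -13], 38), ('R', 27, [30, -51], 41)]
wrist [('R', 7, [32, -19], 37), ('R', 762, [31, -48], 41), ('B', 16, [-33, -18], 38), ('B', 285, [-32, -44], 37)]
in shaker []
t 32.87 tilt 46.0 head 87.2 mouth local mm [-32.5 -37.6] z 80.2 grip 71 w 25.2 q [-1.23, 0.79, 1.01, 1.92, 0.12, 1.05, -0.41]
top [('R', 16, [33, -14], 39), ('R', 27, [30, -51], 39)]
wrist [('R', 9, [32, -19], 38), ('R', 773, [31, -48], 41), ('B', 20, [-33, -18], 40), ('B', 280, [-32, -44], 37)]
in shaker []
[0.0114, -0.0002, -0.0128, 0.0002, -0.0335, 0.0004]
```

Run:
```python
from pour import *
p0,R0=cur()
T=lambda h,th:Rt.from_euler("ZY",[h,th],degrees=True)*Rt.from_matrix(np.diag([1,-1,-1]))
W=[(p0,R0),(p0+[0,0,.06],T(87.2,46)),(np.array([.53,-.05,.22]),T(87.2,0)),(np.array([.50,-.18,.20]),T(35,0)),(np.array([.4815,-.2425,.12]),T(8.7,0)),(np.array([.4815,-.2425,.083]),T(8.7,0))]
for a,b in zip(W,W[1:]):print(rows(*b,*a))
```

```text
[-0.1438, -0.0001, -0.139, 0.0001, -0.0002, 0.0005]
[-0.1167, 0.0279, 0.21, -0.0, 0.5111, 0.0]
[-0.4377, -0.0787, 0.0667, 0.0, 0.0, 0.58]
[-0.17, 0.1353, 0.2667, 0.0, 0.0, 0.2922]
[0.0, 0.0, 0.1233, 0.0, 0.0, 0.0]
```

Call:
step_arm(
  plan=[
    [[1,-0.01,0,-0.01,0,0,0],[1,-0.03,0,-0.03,0,0,0],[1,-0.055,0,-0.053,0,0,0],[1,-0.08,0,-0.077,0,0,0],[1,-0.105,0,-0.1,0,0,0],[1,-0.125,0,-0.12,0,0,0],[1,-0.14,0,-0.135,0,0,0],[1,-0.144,0,-0.139,0,0,0]],
  ],
)

```text
time_s: 33.68
eef_pos: [0.5255, 0.02, 0.2399]
tool_rot: [1.797, 1.712, -0.76]
wrist_force: [1.0, -0.8, -2.3]
gripper_width: 0.0256
grip_force: 70.8
```

Call:
step_arm(
  plan=[
    [[1,-0.01,0.003,0.01,0,0.04,0],[1,-0.025,0.006,0.03,0,0.11,0],[1,-0.04,0.01,0.06,0,0.18,0],[1,-0.055,0.014,0.1,0,0.255,0],[1,-0.075,0.018,0.14,0,0.33,0],[1,-0.095,0.022,0.17,0,0.4,0],[1,-0.11,0.026,0.2,0,0.465,0],[1,-0.117,0.028,0.21,0,0.511,0]],
  ],
)

```text
time_s: 34.35
eef_pos: [0.5293, -0.0535, 0.221]
tool_rot: [-2.277, -2.161, -0.007]
wrist_force: [-1.2, -0.4, -3.0]
gripper_width: 0.0253
grip_force: 70.7
```

Call:
step_arm(
  plan=[
    [[1,-0.04,-0.008,0.005,0,0,0.06],[1,-0.09,-0.016,0.015,0,0,0.13],[1,-0.145,-0.026,0.022,0,0,0.205],[1,-0.2,-0.036,0.03,0,0,0.28],[1,-0.26,-0.047,0.04,0,0,0.355],[1,-0.32,-0.058,0.05,0,0,0.43],[1,-0.38,-0.068,0.06,0,0,0.505],[1,-0.438,-0.079,0.067,0,0,0.58]],
  ],
)

```text
time_s: 35.02
eef_pos: [0.499, -0.1811, 0.1996]
tool_rot: [-2.998, -0.937, 0.003]
wrist_force: [0.8, 0.2, -3.2]
gripper_width: 0.0251
grip_force: 70.7
```

Call:
step_arm(
  plan=[
    [[1,-0.035,0.028,0.03,0,0,0.06],[1,-0.07,0.055,0.07,0,0,0.12],[1,-0.1,0.08,0.12,0,0,0.175],[1,-0.128,0.1,0.17,0,0,0.22],[1,-0.148,0.118,0.21,0,0,0.255],[1,-0.162,0.129,0.245,0,0,0.28],[1,-0.17,0.135,0.262,0,0,0.292],[1,-0.17,0.135,0.267,0,0,0.292]],
  ],
)

```text
time_s: 35.68
eef_pos: [0.4803, -0.243, 0.119]
tool_rot: [-3.132, -0.238, 0.005]
wrist_force: [-0.4, -0.1, -2.9]
gripper_width: 0.0251
grip_force: 70.6
```

Run:
```python
from pour import *
tilt();marbles(("top","scene"));p,R=cur();print(p)
T=Rt.from_euler("ZY",[8.7,0],degrees=True)*Rt.from_matrix(np.diag([1,-1,-1]))
print(rows([.4815,-.2425,.0785],T))
```

```text
t 35.68 tilt 0.2 head 8.7 mouth local mm [  11.  -295.8] z 56.7 grip 71 w 25.1 q [-0.4, 0.62, 1.03, 2.03, -0.7, 0.89, -0.4]
top [('R', 25, [31, -11], 41), ('R', 26, [30, -51], 40), ('R', 21, [-35, 15], 41), ('B', 11, [33, 14], 40), ('B', 17, [-33, -12], 40), ('B', 19, [-34, -51], 39)]
scene [('R', 30, [-29, 13], 40), ('R', 33, [36, -53], 41), ('R', 38, [36, -13], 38)]
[ 0.48143152 -0.24234943  0.11984519]
[0.0003, 0.0006, 0.1378, -0.0002, 0.0007, 0.0015]
```

Call:
step_arm(
  plan=[
    [[1,0,0,0.02,0,0,0],[1,0,0,0.045,0,0,0],[1,0,0,0.07,0,0,0],[1,0,0,0.095,0,0,0],[1,0,0,0.115,0,0,0.001],[1,0,0,0.13,0,0,0.001],[1,0,0,0.137,0,0.001,0.001],[1,0,0,0.141,0,0.001,0.001]],
  ],
)

```text
time_s: 36.45
eef_pos: [0.4811, -0.2424, 0.078]
tool_rot: [-3.131, -0.237, -0.001]
wrist_force: [-6.8, 6.5, 23.0]
gripper_width: 0.0251
grip_force: 74.0
```

Run:
```python
from pour import *
tilt();s=ctrl.state();print(s["eef_pos"],s["wrist_force"],s["wrist_torque"])
```

```text
t 36.45 tilt -0.1 head 8.7 mouth local mm [  12.  -295.1] z 16.1 grip 74 w 25.1 q [-0.34, 0.67, 0.95, 2.05, -0.77, 0.82, -0.35]
[ 0.48113011 -0.24237969  0.07801949] [-6.81466904  6.53728683 22.98195064] [1.3235772  1.40177157 0.01818527]
```

Call:
step_arm(
  plan=[
    [[1,0,0,-0.004,0,0,0],[1,0,0,-0.007,0,0,0],[1,0,0,-0.007,0,0,0],[0.85,0,0,-0.007,0,0,0],[0.6,0,0,-0.007,0,0,0],[0.3,0,0,-0.007,0,0,0],[0,0,0,-0.007,0,0,0],[0,0,0,-0.007,0,0,0]],
  ],
  newtons=20,
)

```text
time_s: 37.12
eef_pos: [0.4817, -0.2427, 0.0798]
tool_rot: [3.132, 0.238, 0.002]
wrist_force: [-0.7, 0.0, -0.3]
gripper_width: 0.0692
grip_force: 0.0
```

Call:
step_arm(
  plan=[
    [[0,0,0,-0.02,0,0,0],[0,0,0,-0.07,0,0,0],[0,0,0,-0.13,0,0,0],[0,0,0,-0.2,0,0,0],[0,0,0,-0.28,0,0,0],[0,0,0,-0.36,0,0,0],[0,0,0,-0.43,0,0,0],[0,0,0,-0.47,0,0,0]],
  ],
)

```text
time_s: 37.78
eef_pos: [0.4819, -0.2434, 0.2232]
tool_rot: [3.132, 0.237, 0.006]
wrist_force: [0.1, -0.3, 0.3]
gripper_width: 0.0853
grip_force: 0.0
```

Run:
```python
from pour import *
tilt();marbles(("top",));im,d,c=grab("wrist");P=cloud(d,c);ok=d>.03
for z0,z1 in((.105,.12),(.04,.048)):
    q=P[ok&(P[...,2]>z0)&(P[...,2]<z1)&(abs(P[...,0]-.48)<.15)&(abs(P[...,1]+.24)<.08)];print(z0,cv2.minAreaRect(q[:,:2].astype(np.float32)),len(q),q[:,2].std())
im,d,c=grab("top");P=cloud(d,c);cv2.imwrite("pics/top9.png",cv2.resize(im[120:280,90:410,::-1],(800,400),interpolation=2))
o=np.load("top0.npz");P0=cloud(o["d"],c);print(insert(P,d>.1,im)[:3])
for n,w in dict(ball=(150,190,105,150),prism=(205,240,110,150),cups=(120,165,285,325),clack=(130,175,340,395)).items():
    for Q in(P0,P):
        q=Q[w[0]:w[1],w[2]:w[3]].reshape(-1,3);q=q[(q[:,2]>.008)&(q[:,2]<.15)];print(n,q.mean(0).round(4),end=" ")
```

```text
t 37.78 tilt -0.2 head 8.6 mouth local mm [  13.1 -296.3] z 161.5 grip 0 w 85.3 q [-0.53, 0.5, 1.21, 1.94, -0.54, 1.07, -0.51]
top [('R', 26, [30, -11], 40), ('R', 26, [30, -51], 39), ('R', 24, [-34, 14], 39), ('B', 13, [32, 14], 39), ('B', 18, [-33, -11], 41), ('B', 17, [-34, -50], 42)]
0.105 ((0.4803590774536133, -0.242715984582901), (0.025413507595658302, 0.02589571103453636), 8.970211029052734) 1075 0.001392438030283108
0.04 ((0.4857349395751953, -0.24196526408195496), (0.18498077988624573, 0.0363067090511322), 8.822221755981445) 2349 0.0011312413941524592
(np.float64(-2.70000000000004), array([0.55788409, 0.06689305]), array([0.13482133, 0.13351842]))
ball [0.6381 0.37   0.0506] ball [0.6381 0.37   0.0503] prism [0.4814 0.357  0.0729] prism [0.4813 0.3568 0.0722] cups [ 0.7268 -0.1542  0.0512] cups [ 0.7269 -0.1541  0.0515] clack [ 0.7134 -0.3627  0.0116] clack [ 0.7117 -0.361   0.0118]
```

View pics/top9.png

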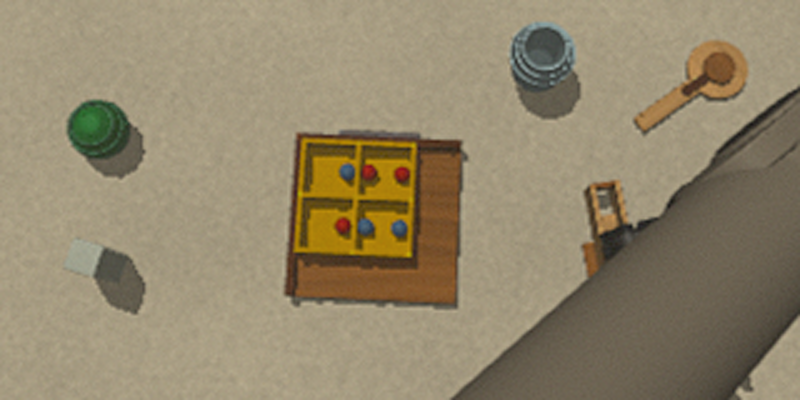

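The picture shows the insert tight in the dark-rimmed corner at (300,140). The six marbles sit at about (347,172), (370,172), (402,174), (343,226), (366,228) and (400,228), so every bay holds at least one. The shaker stands upright at about (605,230), and the bystanders have not moved.

```bash
python3 -c "
from plant import ctrl
print(ctrl.finish_job())"
```

```text
the job is handed in; nothing more can be done
None
```

Job handed in at about 38 s: by my camera checks the insert sits square and flush in the corner, all six marbles lie in it (2, 1, 1 and 2 in bays a to d), the shaker stands upright and released on the shelf top, and the bystanders have not moved; no verdict was returned.

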